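Fit and lock a water-polishing cartridge

ROBOT

A 6-joint arm with a two-finger parallel gripper is mounted at the origin on the work surface. World frame = base frame: x ahead of the robot, y to its left, z up, the work surface at z = 0. Lengths are in mm, angles in rad, forces in N, time in s.
With the tool pointing down it reaches from about 350 to 875 mm from the base axis. Payload 4.2 kg.
Tool frame: the origin (TCP) lies midway between the tips of the shut fingers; the grasp point (between the pads) lies 19 mm behind it; y points along the fingers, x is the direction in which the jaws open and shut, and the axes are right-handed (so a half turn about y gives the same grasp; the last joint's range is limited). The gripper opens to 85 mm and grips with 20 to 120 N. Pads are 22 mm wide; open, the fingers measure 114 mm over their backs; the gripper's body (76 mm by 85 mm) begins 54 mm behind the grasp point. The pads swing forward as they close: fully open they stand 13 mm farther back than shut.
Start: joints at [-0.947, 0.385, 0.008, 0, -1.194, -0.259], TCP at [222.991, -583.845, 231.312] pointing down, gripper open.
Joint ranges: [-3.14, 3.14], [-1.21, 2.06], [-1.07, 1.41], [-3.16, 2.05], [-2.99, -0.16], [-3.1, 3.1]. Speed limits (rad/s): [2.79, 2.79, 3.14, 3.14, 3.14, 3.14].

INTERFACE

Orientations are given as a unit quaternion [x, y, z, w].
In Python, from bench import read_state, get_image, job_done gives the robot as it stands.
- The arm moves only by the tool play_rows, never from a script. Its argument "series" is a list of rows, each a list of 7 numbers: the shift along the tool's x, y, z in m, then the turn, a rotation vector about the tool's x, y, z in rad, then the finger opening in m, from 0 to 0.0854. In form: [[x, y, z, wx, wy, wz, claw], ...]. A call has 1 to 10 rows; each row shifts and turns the pose as measured when the row begins, along the tool's axes as they then stand; what a row does not reach is not made up. A row lasts 1/10 s, in which the tool goes at most 50 mm and 8.59 degrees, less where a joint would pass 70% of its speed; a pose out of reach is approached as far as the arm can. A call with a gripper value outside its range is refused whole. The fingers move at their own pace and stop on an object; the grip force is fixed at half the most. Time passes only in rows, so rows that do not move let the fingers close. It gives the time, the measured TCP pose, the force and the opening at its end, in the units of the state.
- read_state(): the state, without advancing time (a new reading comes with each control period).
- get_image(name): name is "side" or "top" or "wrist"; returns a dict with "color" (420x560x3 uint8, red, green, blue), "intrinsics" (3x3 intrinsics, pixels), "origin" and "orientation" of the camera in the world. Camera axes: x right, y down, z forward; pixel columns grow to the right and rows downward; lengths in mm; the calibration is good to about 2 mm. A picture is of the moment at which its call begins. There is no depth.
- job_done(): hands the job in, once; it reports no verdict.
The state is a dict: "clock": time; "joints": joint angles; "joint_vel": joint speeds; "joint_efforts": joint torques, N m; "position": TCP position; "ee_rot": TCP orientation; "contact_force": force on the tool from outside, world axes, zero at the start; "wrist_torque": the same for the moment, N m; "gripper_width": finger opening in mm.
Only numpy, scipy, OpenCV 4.12 (cv2) and the standard library are available. Lean on these libraries where they do the work, as an engineer would, in place of code of your own. Each camera call takes 0.05 s, during which the arm holds its last target. There are 200 camera calls.

TASK

Fit the blue-headed polishing cartridge in the water unit: turn the unit's lock collar back to its open mark (black dot), stand the cartridge in the well, blue head up and lugs in the keyways, lowering it in until it is fully home without letting it drop, then turn the collar clockwise to its locked mark (green bar) and let go. Leave the orange cartridge and everything else on the bench where they are.

Things in the scene. Friction and masses are not known exactly. Their poses are not given: they have to be found in the camera images.
- cartridge_center (a point): The cartridge to fit: white cylinder with BLUE head, 0.2 to 0.42 kg, 160 mm long, body 40 mm diameter, lying in a brown tray (axis 37 mm above the bench). The point is on its axis, half-way along. x runs from foot to head, y along its lugs; at the start x and y are level, z up. The foot (edge chamfered 3 mm) is 80 mm behind the point; it stands upright by itself on it.
- cartridge_lugs (a point): The blue cartridge's two opposite blue lugs, for the keyways: point on the axis between them, 25.5 mm headward of its centre. Each is 12 mm wide, 7 mm thick along the axis (102 to 109 mm from the foot), and reaches 27 mm from the axis, along +y and -y. The cartridge is the same turned half round. x, y, z as at its centre.
- cartridge_bar (a point): The blue cartridge's flat grip bar: point at its centre, 54.5 mm headward of the cartridge's centre. 34 mm wide (y), 12 mm thick (z), 51 mm along x, from the lugs to the head end. Used to hold the cartridge from straight above when it is upright. x, y, z as at its centre.
- cartridge_tray_at (a point): Brown moulded tray of the blue cartridge, fixed, 184 (x) x 88 x 40 mm high. Point: centre of its underside. Head and foot lie in close pockets; only the body, 48 mm behind to 20 mm before the cartridge's centre, can be gripped (floor 8 mm above the bench), e.g. at the centre, gripper leaning 40 to 45 degrees to the head; leaning it the other way then stands the cartridge on its foot.
- spare_center (a point): A second cartridge of the same form, grey with an ORANGE head, not the one wanted, in a tray of its own like the other. The point is on its axis, half-way along; x towards its head. Leave it alone.
- unit_at (a point): The white water unit, fixed, 230 mm (x) by 220 (y); point at the centre of its underside; x from front to rear, y to its left, z up. Deck 120 mm above the bench; the last 50 mm at the rear rise to 162 mm, with a blue panel. The well's axis is 30 mm before this point, so 85 mm behind the front face and 110 mm from each side.
- bay_well (a point): The round upright well in the deck: point on its axis at the floor of the two keyways, 112 mm above the bench; x, y, z as the unit. 45 mm wide, open down to 7 mm above the bench. The keyways run along +y and -y and take the lugs with about 8 degrees and 2 mm free. Home, the lugs rest on the keyway floor, the cartridge's centre is 22 mm below this point and its head end 58 mm above.
- collar (a joint): The black lock collar on the deck, captive, on the well's axis: rad, 0 = open (yellow pointer at the black dot), 1.4 = locked (pointer at the green bar, at its stop), growing clockwise seen from above. Friction about 0.12 N m holds it where it is left. Inner lips let the lugs pass only near open (under about 0.3 rad); locked, they lie over the lugs.
- collar_ring (a point): The collar's ring: point on its axis, half-way up, 132 mm above the bench. Ribbed, 66 mm outside diameter, 59 mm inside, from 121 to 143 mm above the bench. Best gripped across, at right angles to its two ears. With the cartridge home, the grip bar stands 27 mm above the ring.
- collar_pointer (a point): The yellow pointer ear, point 40 mm from the collar's axis, 131 mm above the bench. It and a black ear opposite are 10 mm thick, 16 mm high and reach 46 mm from the axis. Seen from the axis it points along the unit's -x when locked, and 80 degrees counter-clockwise of that (seen from above) when open.
- jar_center (a point): Small white jar with red lid, 54 mm across, 75 mm high, a thing that stands by: leave it where it is. The point is at its centre, half-way up.
- tip_box_center (a point): Blue pipette-tip box with clear lid, 75 x 105 x 57 mm high, a thing that stands by: leave it where it is. The point is at its centre, half-way up.
- tube_rack_center (a point): White rack of capped sample tubes, 210 (its x) x 64 x 94 mm high, a thing that stands by: leave it where it is. The point is at its centre, half-way up.
- reagent_center (a point): Amber reagent bottle, 62 mm across, 140 mm high, a thing that stands by: leave it where it is. The point is at its centre, half-way up.
- slide_box_center (a point): Flat green slide box, 90 x 170 x 32 mm high, a thing that stands by: leave it where it is. The point is at its centre, half-way up.
- beaker_center (a point): Glass beaker, 68 mm across, 85 mm high, a thing that stands by: leave it where it is. The point is at its centre, half-way up.
- vortex_center (a point): Grey round vortex mixer, 124 mm across, 95 mm high, a thing that stands by: leave it where it is. The point is at its centre, half-way up.

How it is judged:
By the outcome, as a careful person would: the job done as asked, in the order asked, and still so for the second after the job is handed in, with the robot touching nothing.
It also fails if it takes over 72 s, if anything falls off the work surface, if the arm or the gripper's body presses on something with over 40 N, if the wrist force passes 120 N, or if a joint passes its speed limit or range.

## Working session

There is one attempt and no reset: what is moved stays moved. The work goes in short steps, Python scripts to look and compute and a tool call to move; the robot and the scene stay as the last step left them, time stands still between calls to the robot, and variables do not carry over. Pictures are saved under pics/ and viewed, about 8 in all and at most 12, crops included, and the job is handed in when it is done.

Besides the shell and the picture viewer there is one more tool, called after "Request:" in YAML: its name, and indented under it one key for each argument. play_rows: Moves the arm, as the interface text tells. Its arguments: {"type":"object","properties":{"series":{"type":"array","items":{"type":"array","items":{"type":"number"}}}},"required":["series"]}

```bash
mkdir -p pics; ls; cat > h.py <<'E'
import numpy as np, cv2
from scipy.spatial.transform import Rotation as R
from bench import read_state, get_image, job_done
def rot(q):
    q=np.array(q); return R.from_quat(q).as_matrix() if q.ndim==1 else q
def ray(im,u,v):
    d=rot(im["orientation"])@np.linalg.inv(np.array(im["intrinsics"]))@[u,v,1.]
    return np.array(im["origin"],float),d/np.linalg.norm(d)
def onz(im,u,v,z):
    o,d=ray(im,u,v); return o+d*(z-o[2])/d[2]
def proj(im,p):
    c=np.array(im["intrinsics"])@(rot(im["orientation"]).T@(np.array(p,float)-im["origin"])); return c[:2]/c[2]
def save(im,n): cv2.imwrite("pics/"+n,cv2.cvtColor(im["color"],cv2.COLOR_RGB2BGR))
E
python3 - <<'E'
from h import *
s=read_state(); print(s)
for n in("top","side"):
    im=get_image(n); save(im,n+"0.png"); print(n,im["origin"],im["orientation"],im["intrinsics"])
E
```

```text
pics
{'clock': 0.0, 'joints': array([-9.47370872e-01,  3.85575442e-01,  6.64244848e-03, -5.18062424e-04,
       -1.19400365e+00, -2.58573633e-01]), 'joint_vel': array([-1.46453403e-03,  3.49864041e-04, -1.41700314e-03, -2.71196972e-05,
       -7.21422476e-04,  1.08291683e-03]), 'joint_efforts': array([ 9.12378687e-05, -3.92287982e+01,  1.88399899e+01,  4.18608516e+00,
       -4.69904422e-03,  2.21000498e-07]), 'position': array([ 222.80854565, -583.31562646,  230.21386161]), 'ee_rot': array([ 0.40039598,  0.58278819, -0.58195671, -0.40170558]), 'contact_force': array([ 0.4133955 , -0.79832081, -0.12569997]), 'wrist_torque': array([-0.01029109, -0.01623576, -0.00545646]), 'gripper_width': 85.14592010459593}
top [ 418.24483085  -21.91571474 1379.91143652] [ 0.71252891 -0.7008162   0.02751892 -0.02004792] [[449.33840356   0.         277.13892099]
 [  0.         449.33840356 199.30043727]
 [  0.           0.           1.        ]]
side [385.31066055 971.06413834 865.8114477 ] [-0.06277914  0.89427417 -0.44261958  0.02050371] [[404.25551353   0.         279.06525427]
 [  0.         404.25551353 211.00630024]
 [  0.           0.           1.        ]]
```

View pics/top0.png

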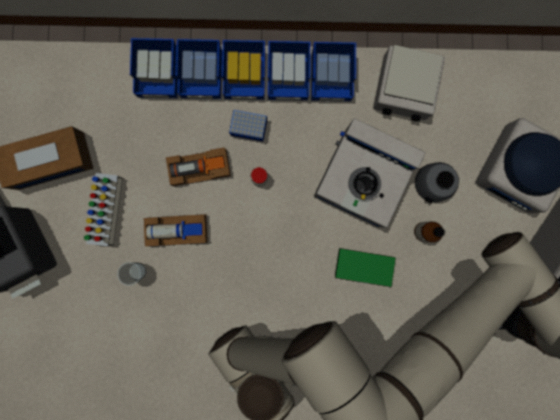

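View pics/side0.png

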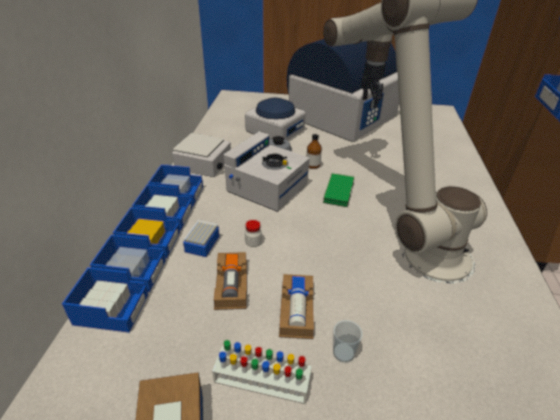

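```bash
python3 - <<'E'
from h import *
im=get_image("top"); c=cv2.cvtColor(im["color"],cv2.COLOR_RGB2BGR)
a=cv2.resize(c[205:255,135:215],None,fx=5,fy=5,interpolation=cv2.INTER_CUBIC)
b=cv2.resize(c[115:235,310:430],None,fx=4.9,fy=4.9,interpolation=cv2.INTER_CUBIC)
s=get_image("side"); cs=cv2.cvtColor(s["color"],cv2.COLOR_RGB2BGR)
out=np.zeros((600,800,3),np.uint8)
bb=cv2.resize(c[120:230,312:427],(400,383),interpolation=cv2.INTER_CUBIC)
out[:383,:400]=bb; out[:250,400:]=a
d=cv2.resize(cs[135:205,225:315],(400,311),interpolation=cv2.INTER_CUBIC); out[260:571,400:]=d
cv2.imwrite("pics/crop1.png",out)
hsv=cv2.cvtColor(c,cv2.COLOR_BGR2HSV)
def m(lo,hi,x0,x1,y0,y1):
    k=cv2.inRange(hsv,np.array(lo),np.array(hi)); z=np.zeros_like(k); z[y0:y1,x0:x1]=k[y0:y1,x0:x1]; return z
# blue head, brown tray
k=m((105,120,60),(130,255,255),140,215,205,255); ys,xs=np.nonzero(k); print("blue",len(xs),xs.mean(),ys.mean(),xs.min(),xs.max(),ys.min(),ys.max(), onz(im,xs.mean(),ys.mean(),40))
k=m((5,80,40),(22,255,220),135,215,205,255)
cn=max(cv2.findContours(k,cv2.RETR_EXTERNAL,2)[0],key=cv2.contourArea); r=cv2.minAreaRect(cn); print("tray",r)
bx=cv2.boxPoints(r); P=np.array([onz(im,*p,40) for p in bx]); print(P.round(1),P.mean(0), [np.linalg.norm(P[i]-P[i-1]) for i in range(4)])
for nm,lo,hi in(("yel",(22,100,80),(35,255,255)),("green",(45,100,50),(80,255,255))):
    k=m(lo,hi,312,427,120,230); ys,xs=np.nonzero(k)
    if len(xs): print(nm,len(xs),xs.mean(),ys.mean(), onz(im,xs.mean(),ys.mean(),131 if nm=="yel" else 120))
# unit deck outline
k=m((0,0,120),(180,70,255),312,427,120,230)
cn=max(cv2.findContours(k,cv2.RETR_EXTERNAL,2)[0],key=cv2.contourArea); r=cv2.minAreaRect(cn); print("unit",r)
bx=cv2.boxPoints(r); print(np.array([onz(im,*p,120) for p in bx]).round(1))
E
```

```text
blue 264 189.27272727272728 229.34848484848484 176 201 222 238 [414.82548544 224.06194598  40.        ]
tray ((175.12411499023438, 230.1103515625), (29.126121520996094, 63.06745529174805), 86.633544921875)
[[447.9 362.9  40. ]
 [462.  176.5  40. ]
 [375.9 169.1  40. ]
 [362.1 354.7  40. ]] [411.99070577 265.80141555  40.        ] [np.float64(86.23856891219972), np.float64(186.93881483955937), np.float64(86.40787294794389), np.float64(186.1428447100707)]
yel 18 362.6666666666667 196.66666666666666 [ 513.93195514 -273.17032225  131.        ]
green 10 355.1 202.8 [ 497.10256804 -254.10282297  120.        ]
unit ((364.45880126953125, 182.564697265625), (76.1596450805664, 60.202701568603516), 26.13100242614746)
[[ 523.5 -146.5  120. ]
 [ 678.8 -220.3  120. ]
 [ 586.3 -414.8  120. ]
 [ 432.3 -339.6  120. ]]
```

View pics/crop1.png

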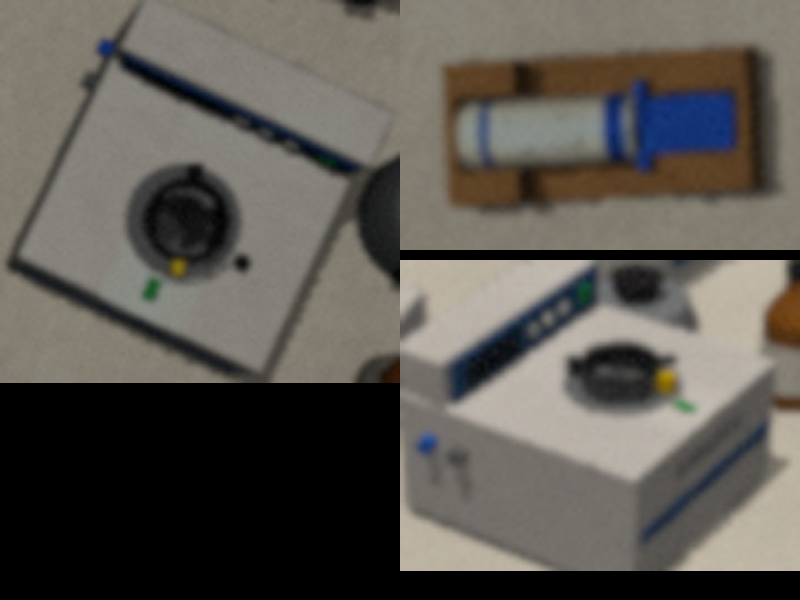

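```bash
cat >> h.py <<'E'
def state():
    s=read_state(); M=rot(s["ee_rot"]); p=np.array(s["position"])
    print("t%.2f"%s["clock"],"pos",p.round(1),"jaw x",M[:,0].round(3),"yaw %.1f"%np.degrees(np.arctan2(M[1,0],M[0,0])),"appr",M[:,1].round(3),"F",np.array(s["contact_force"]).round(1),"w %.1f"%s["gripper_width"],"j",np.array(s["joints"]).round(2))
    return p,M
def frame(jawyaw,lean=0,leanyaw=0):
    # approach straight down, then body leaned by `lean` deg towards world heading leanyaw
    x=np.array([np.cos(np.radians(jawyaw)),np.sin(np.radians(jawyaw)),0]); y=np.array([0,0,-1.]); M=np.c_[x,y,np.cross(x,y)]
    l=np.radians(leanyaw); ax=np.cross([0,0,1],[np.cos(l),np.sin(l),0]); return R.from_rotvec(ax*np.radians(lean)).as_matrix()@M
def plan(P,M2=None,n=None):
    p,M=state(); M2=M if M2 is None else M2; P=np.array(P,float)
    w=R.from_matrix(M.T@M2).as_rotvec(); n=n or int(np.ceil(max(np.linalg.norm(P-p)/45,np.degrees(np.linalg.norm(w))/8,1)))
    v=(P-p)/n/1000; print("total mm tool",(M.T@(P-p)).round(1),"turn deg",np.degrees(w).round(1),"n",n)
    for k in range(n):
        Mk=M@R.from_rotvec(w*k/n).as_matrix(); print((Mk.T@v).round(4).tolist()+(w/n).round(4).tolist())
E
python3 - <<'E'
from h import *
im=get_image("top"); c=cv2.cvtColor(im["color"],cv2.COLOR_RGB2BGR)
f=115/400
A=onz(im,362.67,196.67,137); B=onz(im,312+195*f,120+172*f,137); print("ears",A,B,(A+B)/2,np.linalg.norm(A-B),np.degrees(np.arctan2(*(A-B)[1::-1])))
g=onz(im,355.1,202.8,120);d=onz(im,312+241*f,120+263*f,120);print("green",g,"dot",d)
# black ring blob
print("ring centre",onz(im,312+185*f,120+218*f,143))
plan([545,-280,330],None)
E
```

```text
ears [ 513.46312413 -271.97256444  137.        ] [ 589.90721193 -286.79691124  137.        ] [ 551.68516803 -279.38473784  137.        ] 77.86822084657913 169.0251923251956
green [ 497.10256804 -254.10282297  120.        ] dot [ 518.64998388 -327.97778155  120.        ]
ring centre [ 552.02431727 -277.62647672  143.        ]
t0.25 pos [ 222.9 -583.6  230.8] jaw x [-0.357  0.934  0.001] yaw 110.9 appr [-0.     0.001 -1.   ] F [ 0.3 -0.2 -0.7] w 85.4 j [-0.95  0.39  0.01 -0.   -1.19 -0.26]
total mm tool [ 168.9  -99.1 -409.2] turn deg [0. 0. 0.] n 11
[0.0154, -0.009, -0.0372, 0.0, 0.0, 0.0]
[0.0154, -0.009, -0.0372, 0.0, 0.0, 0.0]
[0.0154, -0.009, -0.0372, 0.0, 0.0, 0.0]
[0.0154, -0.009, -0.0372, 0.0, 0.0, 0.0]
[0.0154, -0.009, -0.0372, 0.0, 0.0, 0.0]
[0.0154, -0.009, -0.0372, 0.0, 0.0, 0.0]
[0.0154, -0.009, -0.0372, 0.0, 0.0, 0.0]
[0.0154, -0.009, -0.0372, 0.0, 0.0, 0.0]
[0.0154, -0.009, -0.0372, 0.0, 0.0, 0.0]
[0.0154, -0.009, -0.0372, 0.0, 0.0, 0.0]
[0.0154, -0.009, -0.0372, 0.0, 0.0, 0.0]
```

Request:
play_rows:
  series:
    - [0, -0.04, 0, 0, 0, 0, 0.0854]
    - [0.017, -0.03, -0.035, 0, 0, 0, 0.0854]
    - [0.017, -0.01, -0.041, 0, 0, 0, 0.0854]
    - [0.017, -0.01, -0.041, 0, 0, 0, 0.0854]
    - [0.017, -0.005, -0.041, 0, 0, 0, 0.0854]
    - [0.017, 0, -0.041, 0, 0, 0, 0.0854]
    - [0.017, 0, -0.041, 0, 0, 0, 0.0854]
    - [0.017, 0, -0.041, 0, 0, 0, 0.0854]
    - [0.017, 0, -0.041, 0, 0, 0, 0.0854]
    - [0.017, 0, -0.041, 0, 0, 0, 0.0854]

```text
clock: 1.25
position: [514.5, -305.3, 329.0]
ee_rot: [0.403, 0.582, -0.579, -0.405]
contact_force: [-0.3, -1.3, 0.4]
gripper_width: 85.0
```

```bash
python3 - <<'E'
from h import *
plan([552,-278,330],frame(79))
E
```

```text
t1.25 pos [ 514.5 -305.3  329. ] jaw x [-0.346  0.938  0.005] yaw 110.3 appr [ 0.     0.005 -1.   ] F [-0.3 -1.3  0.4] w 85.0 j [-0.27  0.29  0.11 -0.01 -1.39 -0.95]
total mm tool [ 12.7  -0.9 -44.6] turn deg [ 0.  31.3  0.3] n 4
[0.0032, -0.0002, -0.0112, 0.0002, 0.1364, 0.0013]
[0.0046, -0.0002, -0.0106, 0.0002, 0.1364, 0.0013]
[0.0061, -0.0002, -0.0099, 0.0002, 0.1364, 0.0013]
[0.0073, -0.0002, -0.009, 0.0002, 0.1364, 0.0013]
```

Request:
play_rows:
  series:
    - [0.003, 0, -0.011, 0, 0.137, 0, 0.0854]
    - [0.005, 0, -0.011, 0, 0.137, 0, 0.0854]
    - [0.006, 0, -0.01, 0, 0.137, 0, 0.0854]
    - [0.007, 0, -0.009, 0, 0.137, 0, 0.0854]
    - [0, 0, 0, 0, 0, 0, 0.0854]

```text
clock: 1.75
position: [558.0, -271.1, 326.9]
ee_rot: [-0.546, -0.447, 0.445, 0.551]
contact_force: [-0.1, -0.9, -1.1]
gripper_width: 85.2
```

```bash
python3 - <<'E'
from h import *
p,M=state()
im=get_image("wrist"); print(im["origin"],rot(im["orientation"]).round(3).tolist())
print("collar pred",proj(im,[552,-278,143]))
save(im,"w1.png")
E
```

```text
t1.75 pos [ 558.  -271.1  326.9] jaw x [0.205 0.979 0.007] yaw 78.2 appr [-0.002  0.007 -1.   ] F [-0.1 -0.9 -1.1] w 85.2 j [-0.2   0.33  0.17 -0.01 -1.41 -1.58]
[ 483.31057176 -256.14885225  469.42278393] [[0.206, 0.935, 0.289], [0.979, -0.199, -0.054], [0.007, 0.294, -0.956]]
collar pred [270.71337261 180.48739184]
```

View pics/w1.png

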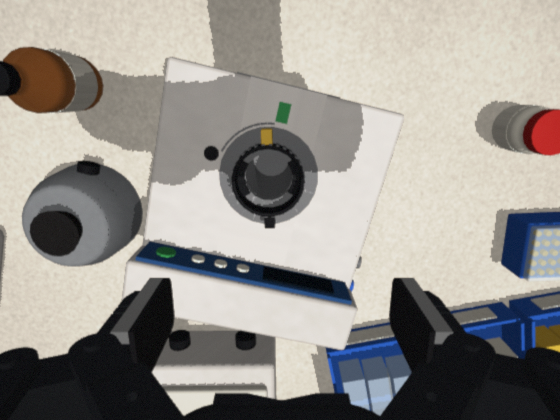

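```bash
python3 - <<'E'
from h import *
im=get_image("wrist"); c=cv2.cvtColor(im["color"],cv2.COLOR_RGB2BGR); hsv=cv2.cvtColor(c,cv2.COLOR_BGR2HSV)
def cen(k,b):
    z=np.zeros_like(k); x0,x1,y0,y1=b; z[y0:y1,x0:x1]=k[y0:y1,x0:x1]; ys,xs=np.nonzero(z); return xs.mean(),ys.mean(),len(xs)
g=cen(cv2.inRange(hsv,(45,90,40),(85,255,255)),(270,300,95,130)); y=cen(cv2.inRange(hsv,(15,110,80),(35,255,255)),(250,285,120,150))
dk=cv2.inRange(hsv,(0,0,0),(180,255,55)); d=cen(dk,(200,222,143,164))
G=onz(im,*g[:2],120);D=onz(im,*d[:2],120);Y=onz(im,*y[:2],139)
print(g,y,d,"green",G.round(1),"dot",D.round(1),"yel",Y.round(1))
z=np.zeros_like(dk); z[140:225,225:312]=dk[140:225,225:312]
cn=max(cv2.findContours(cv2.morphologyEx(z,cv2.MORPH_OPEN,np.ones((5,5))),cv2.RETR_EXTERNAL,1)[0],key=cv2.contourArea)
e=cv2.fitEllipse(cv2.convexHull(cn)); print("ring",e,onz(im,*e[0],140))
E_=onz(im,*cen(dk,(262,278,217,229))[:2],139); print("ear",E_)
cc=(onz(im,*e[0],138)); print("yaw ptr",np.degrees(np.arctan2(*(Y-E_)[1::-1])))
C=[onz(im,*q,120) for q in((168,58),(402,115))]; f=C[0]-C[1]; print("front",C,np.linalg.norm(f), "unit yaw",np.degrees(np.arctan2(f[1],f[0]))+90)
u=np.array([-f[1],f[0],0])/np.linalg.norm(f); print("well by front",(C[0]+C[1])/2+85*u)
for q in(G,D): print(np.degrees(np.arctan2(*(q-cc)[1::-1])),np.linalg.norm((q-cc)[:2]))
E
```

```text
(np.float64(283.46634615384613), np.float64(112.88461538461539), 208) (np.float64(266.8791208791209), np.float64(136.5934065934066), 182) (np.float64(211.39072847682118), np.float64(153.24503311258277), 151) green [ 497.4 -255.3  120. ] dot [ 519.5 -328.7  120. ] yel [ 513.3 -273.6  139. ]
ring ((268.0216979980469, 181.3795623779297), (70.59866333007812, 80.8184585571289), 176.8024444580078) [ 552.37431473 -281.15587908  140.        ]
ear [ 590.82610717 -288.12637333  139.        ]
yaw ptr 169.41764135531693
front [array([ 431.65882698, -344.32664945,  120.        ]), array([ 521.3090352 , -149.89975514,  120.        ])] 214.10039014887454 unit yaw -24.75441882744552
well by front [ 553.67335613 -282.70523318  120.        ]
154.85687386626444 61.16887053659773
-125.09865038168469 57.987903549756574
```

```bash
python3 - <<'E'
from h import *
plan([552.3,-281,170],frame(79.4))
E
```

```text
t1.85 pos [ 557.  -271.9  327.3] jaw x [0.203 0.979 0.006] yaw 78.3 appr [-0.002  0.007 -1.   ] F [-0.3 -0.2 -0.2] w 85.2 j [-0.2   0.33  0.17 -0.01 -1.41 -1.58]
total mm tool [-10.9 157.2   2.2] turn deg [-0.2 -1.1  0.4] n 4
[-0.0027, 0.0393, 0.0006, -0.0008, -0.0048, 0.0016]
[-0.0026, 0.0393, 0.0006, -0.0008, -0.0048, 0.0016]
[-0.0026, 0.0393, 0.0007, -0.0008, -0.0048, 0.0016]
[-0.0025, 0.0393, 0.0007, -0.0008, -0.0048, 0.0016]
```

Request:
play_rows:
  series:
    - [-0.003, 0.039, 0.001, -0.001, -0.005, 0.002, 0.0854]
    - [-0.003, 0.039, 0.001, -0.001, -0.005, 0.002, 0.0854]
    - [-0.003, 0.039, 0.001, -0.001, -0.005, 0.002, 0.0854]
    - [-0.003, 0.035, 0, 0, -0.005, 0.002, 0.0854]
    - [0, 0, 0, 0, 0, 0, 0.0854]

```text
clock: 2.35
position: [549.9, -286.2, 174.3]
ee_rot: [0.544, 0.455, -0.454, -0.539]
contact_force: [-0.8, -0.1, -1.1]
gripper_width: 85.4
```

```bash
python3 - <<'E'
from h import *
plan([552.3,-281,118],frame(79.4))
E
```

```text
t2.35 pos [ 549.9 -286.2  174.3] jaw x [ 0.173  0.985 -0.003] yaw 80.0 appr [ 0.006 -0.004 -1.   ] F [-0.8 -0.1 -1.1] w 85.4 j [-0.22  0.42 -0.09  0.   -1.05 -1.53]
total mm tool [ 5.7 56.3 -1. ] turn deg [ 0.4  0.6 -0.2] n 2
[0.0028, 0.0281, -0.0005, 0.0035, 0.0054, -0.0015]
[0.0028, 0.0281, -0.0006, 0.0035, 0.0054, -0.0015]
```

Request:
play_rows:
  series:
    - [0.005, 0.015, -0.001, 0.004, 0.008, -0.002, 0.0854]
    - [0, 0.015, 0, 0, 0, 0, 0.0854]
    - [0, 0.012, 0, 0, 0, 0, 0.0854]
    - [0, 0.005, 0, 0, 0, 0, 0.0854]
    - [0, 0, 0, 0, 0, 0, 0.0854]

```text
clock: 2.85
position: [555.6, -283.1, 131.5]
ee_rot: [0.547, 0.455, -0.451, -0.538]
contact_force: [-0.2, -0.6, -0.7]
gripper_width: 85.4
```

```bash
python3 - <<'E'
from h import *
plan([552.3,-281,118],frame(79.4))
E
```

```text
t2.85 pos [ 555.6 -283.1  131.5] jaw x [ 0.179  0.984 -0.003] yaw 79.7 appr [ 0.013 -0.006 -1.   ] F [-0.2 -0.6 -0.7] w 85.4 j [-0.21  0.46 -0.14  0.   -0.96 -1.54]
total mm tool [ 1.6 13.4  3.8] turn deg [ 0.8  0.3 -0.2] n 1
[0.0016, 0.0134, 0.0038, 0.0138, 0.005, -0.0031]
```

Request:
play_rows:
  series:
    - [0.002, 0.007, 0.004, 0.013, 0.004, 0, 0.0854]
    - [0, 0.007, 0, 0, 0, 0, 0.0854]
    - [0, 0, 0, 0, 0, 0, 0.0854]
    - [0, 0, 0, 0, 0, 0, 0.05]
    - [0, 0, 0, 0, 0, 0, 0.05]
    - [0, 0, 0, 0, 0, 0, 0.05]
    - [0, 0, 0, 0, 0, 0, 0.05]
    - [0, 0, 0, 0, 0, 0, 0.05]
    - [0, 0, 0, 0, 0, 0, 0.05]

```text
clock: 3.75
position: [553.0, -281.7, 119.9]
ee_rot: [0.546, 0.452, -0.453, -0.541]
contact_force: [-0.5, 0.0, -0.6]
gripper_width: 64.0
```

```bash
python3 - <<'E'
from h import *
plan([552.3,-281,118],frame(79.4)); print(read_state()["wrist_torque"])
E
```

```text
t3.75 pos [ 553.  -281.7  119.9] jaw x [ 0.181  0.983 -0.006] yaw 79.6 appr [ 0.003 -0.007 -1.   ] F [-0.5  0.  -0.6] w 64.0 j [-0.21  0.47 -0.16  0.01 -0.94 -1.55]
total mm tool [0.6 1.9 0.8] turn deg [ 0.2  0.2 -0.3] n 1
[0.0006, 0.0019, 0.0008, 0.0037, 0.0029, -0.0061]
[-0.37696615  0.23739611  0.05899443]
```

Request:
play_rows:
  series:
    - [0, 0, 0, 0, -0.1, 0, 0.05]
    - [0, 0, 0, 0, -0.12, 0, 0.05]
    - [0, 0, 0, 0, -0.12, 0, 0.05]
    - [0, 0, 0, 0, -0.12, 0, 0.05]
    - [0, 0, 0, 0, -0.12, 0, 0.05]
    - [0, 0, 0, 0, 0, 0, 0.05]

```text
clock: 4.35
position: [553.1, -282.0, 119.9]
ee_rot: [-0.388, -0.591, 0.594, 0.384]
contact_force: [-0.8, -0.4, 0.1]
gripper_width: 64.3
```

```bash
python3 - <<'E'
from h import *
plan([552.3,-281,119],frame(145)); print(read_state()["wrist_torque"])
E
```

```text
t4.35 pos [ 553.1 -282.   119.9] jaw x [-0.404  0.915 -0.007] yaw 113.8 appr [ 0.004 -0.006 -1.   ] F [-0.8 -0.4  0.1] w 64.3 j [-0.21  0.47 -0.16  0.01 -0.94 -0.95]
total mm tool [1.2 0.9 0.3] turn deg [ -0.1 -31.2  -0.4] n 4
[0.0003, 0.0002, 0.0001, -0.0003, -0.136, -0.0018]
[0.0003, 0.0002, 0.0, -0.0003, -0.136, -0.0018]
[0.0003, 0.0002, -0.0, -0.0003, -0.136, -0.0018]
[0.0003, 0.0002, -0.0001, -0.0003, -0.136, -0.0018]
[-0.23692464  0.12954827  0.10713194]
```

Request:
play_rows:
  series:
    - [0, 0, 0, 0, -0.12, 0, 0.05]
    - [0, 0, 0, 0, -0.12, 0, 0.05]
    - [0, 0, 0, 0, -0.12, 0, 0.05]
    - [0, 0, 0, 0, -0.12, 0, 0.05]
    - [0, 0, 0, 0, -0.06, 0, 0.05]
    - [0, 0, 0, 0, 0, 0, 0.05]

```text
clock: 4.95
position: [553.3, -282.2, 119.9]
ee_rot: [-0.216, -0.673, 0.675, 0.211]
contact_force: [-0.5, -0.8, -0.6]
gripper_width: 64.1
```

```bash
python3 - <<'E'
from h import *
plan([552.3,-281,119],frame(145)); print(read_state()["wrist_torque"])
E
```

```text
t4.95 pos [ 553.3 -282.2  119.9] jaw x [-0.817  0.576 -0.008] yaw 144.8 appr [ 0.005 -0.006 -1.   ] F [-0.5 -0.8 -0.6] w 64.1 j [-0.21  0.47 -0.16  0.01 -0.94 -0.41]
total mm tool [ 1.5  0.9 -0.4] turn deg [-0.1 -0.2 -0.4] n 1
[0.0015, 0.0009, -0.0004, -0.0015, -0.0033, -0.0076]
[-0.2108539   0.11011842  0.09726692]
```

Request:
play_rows:
  series:
    - [0, 0, 0, 0, 0, 0, 0.0854]
    - [0, 0, 0, 0, 0, 0, 0.0854]
    - [0, 0, 0, 0, 0, 0, 0.0854]
    - [0, 0, 0, 0, 0, 0, 0.0854]
    - [0, -0.02, 0, 0, 0, 0, 0.0854]
    - [0, -0.04, 0, 0, 0, 0, 0.0854]
    - [0, -0.045, 0, 0, 0, 0, 0.0854]
    - [0, -0.045, 0, 0, 0, 0, 0.0854]
    - [0, -0.045, 0, 0, 0, 0, 0.0854]
    - [0, 0, 0, 0, 0, 0, 0.0854]

```text
clock: 5.95
position: [552.1, -280.7, 321.5]
ee_rot: [-0.218, -0.672, 0.674, 0.216]
contact_force: [0.1, 0.4, 0.1]
gripper_width: 85.2
```

```bash
python3 - <<'E'
from h import *
p,M=state()
im=get_image("wrist"); save(im,"w2.png"); c=cv2.cvtColor(im["color"],cv2.COLOR_RGB2BGR); hsv=cv2.cvtColor(c,cv2.COLOR_BGR2HSV)
k=cv2.inRange(hsv,(15,110,60),(35,255,255)); n,l,st,ce=cv2.connectedComponentsWithStats(k)
for i in range(1,n):
    if st[i,4]>60: P=onz(im,*ce[i],139); d=P[:2]-[552.7,-281.5]; print(ce[i],st[i,4],P.round(1),np.linalg.norm(d).round(1),np.degrees(np.arctan2(d[1],d[0])))
# tray / cartridge from top: direction and lug midline
im=get_image("top"); hsv=cv2.cvtColor(cv2.cvtColor(im["color"],cv2.COLOR_RGB2BGR),cv2.COLOR_BGR2HSV)
k=cv2.inRange(hsv,(0,0,95),(180,90,255)); z=np.zeros_like(k); z[218:243,145:182]=k[218:243,145:182]; ys,xs=np.nonzero(z); print("white",len(xs),xs.mean(),ys.mean(),onz(im,xs.mean(),ys.mean(),50))
plan([470,100,330])
E
```

```text
t5.95 pos [ 552.1 -280.7  321.5] jaw x [-0.811  0.584 -0.005] yaw 144.2 appr [ 0.002 -0.005 -1.   ] F [0.1 0.4 0.1] w 85.2 j [-0.21  0.33  0.15  0.   -1.38 -0.42]
[280.01595745 139.49468085] 188 [ 529.7 -313.7  139. ] 39.6 -125.52370616689515
white 365 162.0027397260274 230.53150684931506 [410.07827594 302.23899116  50.        ]
t6.05 pos [ 550.  -279.2  314.8] jaw x [-0.811  0.585  0.007] yaw 144.2 appr [-0.008  0.001 -1.   ] F [ 0.  -0.4  0. ] w 85.3 j [-0.21  0.33  0.14  0.   -1.38 -0.42]
total mm tool [ 286.7  -14.3 -260.8] turn deg [0. 0. 0.] n 9
[0.0319, -0.0016, -0.029, 0.0, 0.0, 0.0]
[0.0319, -0.0016, -0.029, 0.0, 0.0, 0.0]
[0.0319, -0.0016, -0.029, 0.0, 0.0, 0.0]
[0.0319, -0.0016, -0.029, 0.0, 0.0, 0.0]
[0.0319, -0.0016, -0.029, 0.0, 0.0, 0.0]
[0.0319, -0.0016, -0.029, 0.0, 0.0, 0.0]
[0.0319, -0.0016, -0.029, 0.0, 0.0, 0.0]
[0.0319, -0.0016, -0.029, 0.0, 0.0, 0.0]
[0.0319, -0.0016, -0.029, 0.0, 0.0, 0.0]
```

```bash
python3 - <<'E'
from h import *
plan([410,270,330],frame(184.3),n=13)
E
```

```text
t6.05 pos [ 550.  -279.2  314.8] jaw x [-0.811  0.585  0.007] yaw 144.2 appr [-0.008  0.001 -1.   ] F [ 0.  -0.4  0. ] w 85.3 j [-0.21  0.33  0.14  0.   -1.38 -0.42]
total mm tool [ 434.8  -13.7 -363.6] turn deg [ -0.1 -40.1   0.5] n 13
[0.0334, -0.0011, -0.028, -0.0001, -0.0538, 0.0006]
[0.0319, -0.0011, -0.0297, -0.0001, -0.0538, 0.0006]
[0.0302, -0.0011, -0.0314, -0.0001, -0.0538, 0.0006]
[0.0285, -0.0011, -0.033, -0.0001, -0.0538, 0.0006]
[0.0267, -0.0011, -0.0345, -0.0001, -0.0538, 0.0006]
[0.0248, -0.0011, -0.0359, -0.0001, -0.0538, 0.0006]
[0.0228, -0.0011, -0.0371, -0.0001, -0.0538, 0.0006]
[0.0208, -0.0011, -0.0383, -0.0001, -0.0538, 0.0006]
[0.0187, -0.0012, -0.0394, -0.0001, -0.0538, 0.0006]
[0.0166, -0.0012, -0.0403, -0.0001, -0.0538, 0.0006]
[0.0144, -0.0012, -0.0412, -0.0001, -0.0538, 0.0006]
[0.0121, -0.0012, -0.0419, -0.0001, -0.0538, 0.0006]
[0.0099, -0.0012, -0.0425, -0.0001, -0.0538, 0.0006]
```

Request:
play_rows:
  series:
    - [0.033, -0.001, -0.028, 0, -0.054, 0, 0.0854]
    - [0.032, -0.001, -0.03, 0, -0.054, 0, 0.0854]
    - [0.03, -0.001, -0.031, 0, -0.054, 0, 0.0854]
    - [0.028, -0.001, -0.033, 0, -0.054, 0, 0.0854]
    - [0.027, -0.001, -0.034, 0, -0.054, 0, 0.0854]
    - [0.025, -0.001, -0.036, 0, -0.054, 0, 0.0854]
    - [0.023, -0.001, -0.037, 0, -0.054, 0, 0.0854]
    - [0.021, -0.001, -0.038, 0, -0.054, 0, 0.0854]
    - [0.019, -0.001, -0.039, 0, -0.054, 0, 0.0854]
    - [0.017, -0.001, -0.04, 0, -0.054, 0, 0.0854]

```text
clock: 7.05
position: [428.4, 151.1, 308.6]
ee_rot: [-0.013, -0.705, 0.708, 0.042]
contact_force: [0.6, -0.3, -0.6]
gripper_width: 85.4
```

```bash
python3 - <<'E'
from h import *
plan([410,270,330],frame(184.3))
E
```

```text
t7.05 pos [428.4 151.1 308.6] jaw x [-0.996  0.077  0.041] yaw 175.6 appr [-0.041 -0.002 -0.999] F [ 0.6 -0.3 -0.6] w 85.4 j [ 0.68  0.06 -0.22 -0.03 -1.33 -0.75]
total mm tool [  28.4  -20.8 -117. ] turn deg [-0.1 -8.7  2.4] n 3
[0.0095, -0.0069, -0.039, -0.0007, -0.0508, 0.0138]
[0.0074, -0.007, -0.0394, -0.0007, -0.0508, 0.0138]
[0.0053, -0.0071, -0.0398, -0.0007, -0.0508, 0.0138]
```

Request:
play_rows:
  series:
    - [0.009, -0.007, -0.039, 0, -0.05, 0.014, 0.0854]
    - [0.007, -0.007, -0.039, 0, -0.05, 0.014, 0.0854]
    - [0.005, -0.007, -0.035, 0, -0.05, 0.014, 0.0854]
    - [0, 0, 0, 0, 0, 0, 0.0854]
    - [0, 0, 0, 0, 0, 0, 0.0854]

```text
clock: 7.55
position: [404.5, 271.8, 321.6]
ee_rot: [0.034, -0.702, 0.711, -0.027]
contact_force: [-0.2, -1.0, 0.8]
gripper_width: 85.8
```

```bash
python3 - <<'E'
from h import *
p,M=state()
im=get_image("wrist"); save(im,"w3.png"); print("pred",proj(im,[412,266,37]))
hsv=cv2.cvtColor(cv2.cvtColor(im["color"],cv2.COLOR_RGB2BGR),cv2.COLOR_BGR2HSV)
k=cv2.inRange(hsv,(100,120,50),(130,255,255)); n,l,st,ce=cv2.connectedComponentsWithStats(k)
for i in range(1,n):
    if st[i,4]>100: print(ce[i].round(1),st[i],onz(im,*ce[i],40).round(1))
E
```

```text
t7.55 pos [404.5 271.8 321.6] jaw x [-0.996 -0.086  0.012] yaw -175.1 appr [-0.01  -0.012 -1.   ] F [-0.2 -1.   0.8] w 85.8 j [ 0.93  0.1  -0.15 -0.   -1.34 -0.84]
pred [271.97585176 160.71928184]
[271.9 116.3] [ 249   89   47   54 1723] [415.9 216.4  40. ]
[271.4 152.6] [255 147  34  12 331] [413.3 256.4  40. ]
[239.  337.1] [232 327  14  21 217] [437.2 502.3  40. ]
[215.5 355.1] [208 345  15  20 215] [467.2 532.8  40. ]
```

View pics/w3.png

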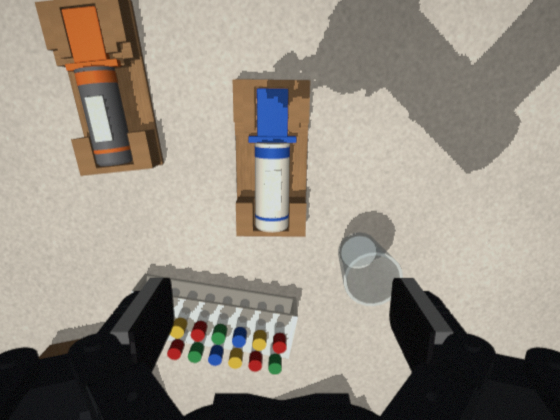

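```bash
python3 - <<'E'
from h import *
im=get_image("wrist"); hsv=cv2.cvtColor(cv2.cvtColor(im["color"],cv2.COLOR_RGB2BGR),cv2.COLOR_BGR2HSV)
k=cv2.inRange(hsv,(100,120,50),(130,255,255))
z=np.zeros_like(k); z[86:134,245:300]=k[86:134,245:300]; r=cv2.minAreaRect(cv2.findNonZero(z)); print("bar",r,onz(im,*r[0],43))
z=np.zeros_like(k); z[134:145,240:305]=k[134:145,240:305]; ys,xs=np.nonzero(z); print("lug",xs.min(),xs.max(),xs.mean(),ys.mean(),onz(im,xs.mean(),ys.mean(),43),onz(im,xs.min(),ys.mean(),43),onz(im,xs.max(),ys.mean(),43))
print("head end",onz(im,272,89,43),"foot",onz(im,272,231,37))
z=cv2.inRange(hsv,(5,70,40),(22,255,230)); z[:, :225]=0; z[:,318:]=0; z[:70]=0; z[245:]=0
r=cv2.minAreaRect(cv2.findNonZero(cv2.morphologyEx(z,cv2.MORPH_OPEN,np.ones((3,3))))); P=np.array([onz(im,*q,40) for q in cv2.boxPoints(r)]); print(P.round(1),P.mean(0),[np.linalg.norm(P[i]-P[i-1]).round(1) for i in range(4)])
e=(P[np.argsort(P[:,1])]); h=e[:2].mean(0)-e[2:].mean(0); print("yaw",np.degrees(np.arctan2(h[1],h[0])))
plan([412,266,250],frame(184.5,42,-86))
E
```

```text
bar ((272.0, 111.0), (44.0, 30.0), 90.0) [416.32475729 210.38484517  43.        ]
lug 249 295 271.79265091863516 138.33595800524935 [414.28681127 239.79038617  43.        ] [439.6122782  241.89947844  43.        ] [388.46422953 237.63989443  43.        ]
head end [418.08456489 187.58813679  43.        ] foot [405.52213661 351.29202428  37.        ]
[[460.7 180.9  40. ]
 [379.2 173.9  40. ]
 [360.3 353.   40. ]
 [452.2 360.4  40. ]] [413.08243069 267.06789899  40.        ] [np.float64(179.7), np.float64(81.7), np.float64(180.1), np.float64(92.2)]
yaw -85.6258742605647
t7.65 pos [405.  271.  321.9] jaw x [-0.996 -0.084  0.011] yaw -175.2 appr [-0.01  -0.012 -1.   ] F [ 1.3 -0.3  0. ] w 85.1 j [ 0.92  0.1  -0.15 -0.   -1.34 -0.84]
total mm tool [-7.4 71.9  4.8] turn deg [-42.6   0.1   1.1] n 6
[-0.0012, 0.012, 0.0008, -0.124, 0.0003, 0.0032]
[-0.0012, 0.0118, 0.0023, -0.124, 0.0003, 0.0032]
[-0.0012, 0.0114, 0.0037, -0.124, 0.0003, 0.0032]
[-0.0011, 0.0109, 0.0051, -0.124, 0.0003, 0.0032]
[-0.0011, 0.0102, 0.0064, -0.124, 0.0003, 0.0032]
[-0.0011, 0.0093, 0.0076, -0.124, 0.0003, 0.0032]
```

```bash
python3 - <<'E'
from h import *
plan([420,175,160],frame(184.4,42,-85.6),n=7)
E
```

```text
t7.65 pos [405.  271.  321.9] jaw x [-0.996 -0.084  0.011] yaw -175.2 appr [-0.01  -0.012 -1.   ] F [ 1.3 -0.3  0. ] w 85.1 j [ 0.92  0.1  -0.15 -0.   -1.34 -0.84]
total mm tool [ -8.6 162.9  95.1] turn deg [-42.6   0.2   0.8] n 7
[-0.0012, 0.0233, 0.0136, -0.1063, 0.0005, 0.0019]
[-0.0012, 0.0217, 0.016, -0.1063, 0.0005, 0.0019]
[-0.0012, 0.0199, 0.0182, -0.1063, 0.0005, 0.0019]
[-0.0011, 0.0178, 0.0202, -0.1063, 0.0005, 0.0019]
[-0.0011, 0.0156, 0.022, -0.1063, 0.0005, 0.0019]
[-0.0011, 0.0132, 0.0235, -0.1063, 0.0005, 0.0019]
[-0.0011, 0.0106, 0.0248, -0.1063, 0.0005, 0.0019]
```

Request:
play_rows:
  series:
    - [-0.001, 0.023, 0.014, -0.106, 0, 0.002, 0.0854]
    - [-0.001, 0.022, 0.016, -0.106, 0, 0.002, 0.0854]
    - [-0.001, 0.02, 0.018, -0.106, 0, 0.002, 0.0854]
    - [-0.001, 0.018, 0.02, -0.106, 0, 0.002, 0.0854]
    - [-0.001, 0.015, 0.022, -0.106, 0, 0.002, 0.0854]
    - [-0.001, 0.013, 0.023, -0.106, 0, 0.002, 0.0854]
    - [-0.001, 0.01, 0.025, -0.106, 0, 0.002, 0.0854]
    - [0, 0, 0, 0, 0, 0, 0.0854]

```text
clock: 8.45
position: [421.5, 165.9, 155.1]
ee_rot: [-0.026, 0.919, -0.394, 0.017]
contact_force: [0.1, -0.5, -0.2]
gripper_width: 85.3
```

```bash
python3 - <<'E'
from h import *
F=frame(184.4,42,-85.6); print(F.round(3).tolist())
plan(np.array([411.3,278.3,23])-F[:,1]*70,F)
E
```

```text
[[-0.997, -0.051, 0.057], [-0.077, 0.667, -0.741], [0.0, -0.743, -0.669]]
t8.45 pos [421.5 165.9 155.1] jaw x [-0.998 -0.062 -0.011] yaw -176.5 appr [-0.035  0.689 -0.724] F [ 0.1 -0.5 -0.2] w 85.3 j [ 0.15  0.25 -0.34 -0.88 -1.1   0.39]
total mm tool [  3.5 103.4   7.4] turn deg [ 1.6 -0.2 -1.1] n 3
[0.0012, 0.0345, 0.0025, 0.0093, -0.0012, -0.0061]
[0.0009, 0.0345, 0.0022, 0.0093, -0.0012, -0.0061]
[0.0007, 0.0345, 0.0018, 0.0093, -0.0012, -0.0061]
```

Request:
play_rows:
  series:
    - [0.001, 0.034, 0.002, 0.009, -0.001, -0.006, 0.0854]
    - [0.001, 0.034, 0.002, 0.009, -0.001, -0.006, 0.0854]
    - [0.001, 0.03, 0.002, 0.009, -0.001, -0.006, 0.0854]
    - [0, 0, 0, 0, 0, 0, 0.0854]

```text
clock: 8.85
position: [418.3, 223.5, 77.4]
ee_rot: [-0.028, 0.912, -0.409, 0.012]
contact_force: [-0.7, -0.3, 0.9]
gripper_width: 85.2
```

```bash
python3 - <<'E'
from h import *
F=frame(184.4,42,-85.6)
plan(np.array([411.3,278.3,23]),F)
E
```

```text
t8.85 pos [418.3 223.5  77.4] jaw x [-0.998 -0.061 -0.   ] yaw -176.5 appr [-0.04   0.664 -0.746] F [-0.7 -0.3  0.9] w 85.2 j [ 0.27  0.38 -0.39 -0.97 -0.91  0.46]
total mm tool [ 3.7 77.3 -4.9] turn deg [-0.3 -0.7 -0.6] n 2
[0.0018, 0.0387, -0.0025, -0.0024, -0.006, -0.0054]
[0.0016, 0.0387, -0.0024, -0.0024, -0.006, -0.0054]
```

Request:
play_rows:
  series:
    - [0.003, 0.02, -0.004, -0.004, -0.012, -0.01, 0.0854]
    - [0.001, 0.02, -0.001, 0, 0, 0, 0.0854]
    - [0, 0.02, 0, 0, 0, 0, 0.0854]
    - [0, 0.01, 0, 0, 0, 0, 0.0854]
    - [0, 0, 0, 0, 0, 0, 0.0854]

```text
clock: 9.35
position: [412.4, 276.1, 30.3]
ee_rot: [-0.034, 0.913, -0.406, 0.02]
contact_force: [0.3, -0.5, -0.7]
gripper_width: 85.3
```

```bash
python3 - <<'E'
from h import *
F=frame(184.4,42,-85.6)
plan(np.array([411.3,278.3,23]),F)
E
```

```text
t9.35 pos [412.4 276.1  30.3] jaw x [-0.997 -0.078 -0.009] yaw -175.5 appr [-0.046  0.667 -0.743] F [ 0.3 -0.5 -0.7] w 85.3 j [ 0.35  0.47 -0.39 -1.08 -0.81  0.55]
total mm tool [1.  7.  3.2] turn deg [-0.   0.4 -0.3] n 1
[0.001, 0.007, 0.0032, -0.0005, 0.007, -0.0056]
```

Request:
play_rows:
  series:
    - [0.001, 0.007, 0.003, 0, 0.007, -0.006, 0.0854]
    - [0, 0, 0, 0, 0, 0, 0.0854]
    - [0, 0, 0, 0, 0, 0, 0.02]
    - [0, 0, 0, 0, 0, 0, 0.02]
    - [0, 0, 0, 0, 0, 0, 0.02]
    - [0, 0, 0, 0, 0, 0, 0.02]
    - [0, 0, 0, 0, 0, 0, 0.02]
    - [0, 0, 0, 0, 0, 0, 0.02]
    - [0, 0, 0, 0, 0, 0, 0.02]

```text
clock: 10.25
position: [412.8, 277.4, 25.2]
ee_rot: [-0.034, 0.913, -0.406, 0.017]
contact_force: [-0.6, 0.1, 0.7]
gripper_width: 38.7
```

```bash
python3 - <<'E'
from h import *
state()
E
```

```text
t10.25 pos [412.8 277.4  25.2] jaw x [-0.997 -0.076 -0.004] yaw -175.6 appr [-0.048  0.667 -0.743] F [-0.6  0.1  0.7] w 38.7 j [ 0.35  0.49 -0.38 -1.09 -0.81  0.55]
```

Request:
play_rows:
  series:
    - [0, -0.015, -0.013, 0, 0, 0, 0.02]
    - [0, -0.022, -0.02, 0, 0, 0, 0.02]
    - [0, -0.022, -0.02, 0, 0, 0, 0.02]
    - [0, -0.03, -0.027, 0, 0, 0, 0.02]
    - [0, -0.03, -0.027, 0, 0, 0, 0.02]
    - [0, -0.03, -0.027, 0, 0, 0, 0.02]
    - [0, 0, 0, 0, 0, 0, 0.02]

```text
clock: 10.95
position: [410.6, 275.4, 227.7]
ee_rot: [-0.035, 0.911, -0.41, 0.012]
contact_force: [0.8, -0.0, -3.4]
gripper_width: 37.7
```

```bash
python3 - <<'E'
from h import *
plan([405,40,190],frame(184.4,-48,-85.6))
im=get_image("side"); save(im,"s4.png")
E
```

```text
t10.95 pos [410.6 275.4 227.7] jaw x [-0.997 -0.073  0.007] yaw -175.8 appr [-0.054  0.661 -0.748] F [ 0.8 -0.  -3.4] w 37.7 j [ 0.44  0.13 -0.27 -0.8  -1.04  0.01]
total mm tool [  22.6 -127.   200.5] turn deg [89.5 -0.2  0.5] n 12
[0.0019, -0.0106, 0.0167, 0.1302, -0.0003, 0.0007]
[0.0019, -0.0083, 0.0179, 0.1302, -0.0003, 0.0007]
[0.0019, -0.0059, 0.0189, 0.1302, -0.0003, 0.0007]
[0.0019, -0.0034, 0.0195, 0.1302, -0.0003, 0.0007]
[0.0019, -0.0009, 0.0198, 0.1302, -0.0003, 0.0007]
[0.0019, 0.0017, 0.0197, 0.1302, -0.0003, 0.0007]
[0.0019, 0.0042, 0.0193, 0.1302, -0.0003, 0.0007]
[0.0019, 0.0067, 0.0186, 0.1302, -0.0003, 0.0007]
[0.0019, 0.0091, 0.0176, 0.1302, -0.0003, 0.0007]
[0.0019, 0.0113, 0.0162, 0.1302, -0.0003, 0.0007]
[0.0019, 0.0133, 0.0146, 0.1302, -0.0003, 0.0007]
[0.002, 0.0151, 0.0128, 0.1302, -0.0003, 0.0007]
```

View pics/s4.png

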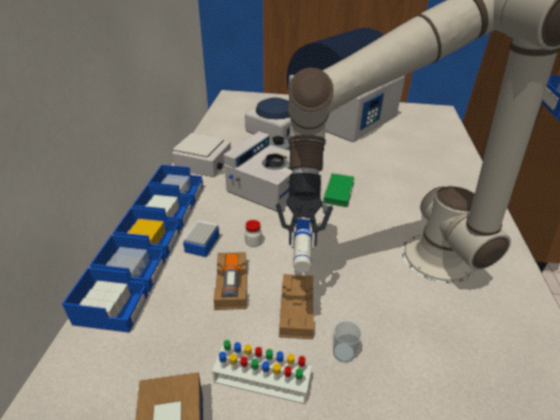

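```bash
python3 - <<'E'
from h import *
im=get_image("top"); hsv=cv2.cvtColor(cv2.cvtColor(im["color"],cv2.COLOR_RGB2BGR),cv2.COLOR_BGR2HSV)
k=cv2.inRange(hsv,(0,150,80),(8,255,255))|cv2.inRange(hsv,(172,150,80),(180,255,255)); k[:165]=0;k[190:]=0;k[:,:245]=0;k[:,275:]=0
ys,xs=np.nonzero(k); print("jar",len(xs),onz(im,xs.mean(),ys.mean(),75))
plan([390,-70,160],frame(184.4,-48,-85.6),n=13)
E
```

```text
jar 189 [576.35132935  19.85676189  75.        ]
t11.05 pos [407.9 274.6 222.3] jaw x [-0.997 -0.073  0.018] yaw -175.8 appr [-0.062  0.659 -0.75 ] F [-0.4  0.1 -3.4] w 38.6 j [ 0.44  0.14 -0.27 -0.81 -1.04  0.01]
total mm tool [  41.8 -179.2  298.5] turn deg [89.4 -0.2  1.2] n 13
[0.0032, -0.0138, 0.023, 0.12, -0.0003, 0.0016]
[0.0032, -0.0109, 0.0244, 0.12, -0.0003, 0.0016]
[0.0032, -0.0079, 0.0256, 0.12, -0.0003, 0.0016]
[0.0032, -0.0048, 0.0263, 0.12, -0.0003, 0.0016]
[0.0032, -0.0016, 0.0267, 0.12, -0.0003, 0.0016]
[0.0032, 0.0016, 0.0267, 0.12, -0.0003, 0.0016]
[0.0032, 0.0048, 0.0264, 0.12, -0.0003, 0.0016]
[0.0032, 0.0079, 0.0256, 0.12, -0.0003, 0.0016]
[0.0032, 0.0109, 0.0245, 0.12, -0.0003, 0.0016]
[0.0033, 0.0137, 0.023, 0.12, -0.0003, 0.0016]
[0.0033, 0.0164, 0.0212, 0.12, -0.0003, 0.0016]
[0.0033, 0.0188, 0.0191, 0.12, -0.0003, 0.0016]
[0.0034, 0.0209, 0.0167, 0.12, -0.0003, 0.0016]
```

Request:
play_rows:
  series:
    - [0.003, -0.014, 0.023, 0.12, 0, 0.002, 0.02]
    - [0.003, -0.011, 0.024, 0.12, 0, 0.002, 0.02]
    - [0.003, -0.008, 0.026, 0.12, 0, 0.002, 0.02]
    - [0.003, -0.005, 0.026, 0.12, 0, 0.002, 0.02]
    - [0.003, -0.002, 0.027, 0.12, 0, 0.002, 0.02]
    - [0.003, 0.002, 0.027, 0.12, 0, 0.002, 0.02]
    - [0.003, 0.005, 0.026, 0.12, 0, 0.002, 0.02]
    - [0.003, 0.008, 0.026, 0.12, 0, 0.002, 0.02]
    - [0.003, 0.011, 0.024, 0.12, 0, 0.002, 0.02]
    - [0, 0, 0, 0, 0, 0, 0.02]

```text
clock: 12.05
position: [381.8, 18.3, 162.7]
ee_rot: [0.038, -0.544, 0.838, -0.013]
contact_force: [-0.6, -0.6, -3.1]
gripper_width: 38.2
```

```bash
python3 - <<'E'
from h import *
plan([400,-60,160],frame(184.4,-48,-85.6))
E
```

```text
t12.05 pos [381.8  18.3 162.7] jaw x [-0.997 -0.064  0.05 ] yaw -176.3 appr [-0.02  -0.408 -0.913] F [-0.6 -0.6 -3.1] w 38.2 j [ 0.72  0.12 -0.75  0.35 -1.03 -0.88]
total mm tool [-13.3  34.   71.7] turn deg [24.1  1.1  2.8] n 4
[-0.0033, 0.0085, 0.0179, 0.1051, 0.0047, 0.0121]
[-0.0033, 0.0104, 0.0169, 0.1051, 0.0047, 0.0121]
[-0.0032, 0.0121, 0.0157, 0.1051, 0.0047, 0.0121]
[-0.0031, 0.0137, 0.0143, 0.1051, 0.0047, 0.0121]
```

Request:
play_rows:
  series:
    - [-0.003, 0.008, 0.018, 0.105, 0.005, 0.012, 0.02]
    - [-0.003, 0.01, 0.017, 0.105, 0.005, 0.012, 0.02]
    - [-0.003, 0.012, 0.016, 0.105, 0.005, 0.012, 0.02]
    - [-0.003, 0.012, 0.014, 0.105, 0.005, 0.012, 0.02]
    - [0, 0, 0, 0, 0, 0, 0.02]

```text
clock: 12.55
position: [398.9, -58.6, 157.7]
ee_rot: [0.016, -0.359, 0.933, -0.032]
contact_force: [-0.2, -1.0, -3.5]
gripper_width: 38.6
```

```bash
python3 - <<'E'
from h import *
plan([400,-60,90],frame(184.4,-48,-85.6))
im=get_image("side"); C=np.array([400,-60,110]); u,v=proj(im,C).astype(int); c=cv2.cvtColor(im["color"],cv2.COLOR_RGB2BGR)
a=c[v-60:v+60,u-80:u+80]; cv2.imwrite("pics/s5.png",cv2.resize(a,None,fx=5,fy=5,interpolation=cv2.INTER_CUBIC)); print(u,v)
E
```

```text
t12.55 pos [398.9 -58.6 157.7] jaw x [-0.997 -0.072  0.007] yaw -175.9 appr [ 0.049 -0.741 -0.67 ] F [-0.2 -1.  -3.5] w 38.6 j [ 0.68  0.25 -0.93  0.75 -1.09 -1.21]
total mm tool [ -1.5  46.4 -49.3] turn deg [0.1 0.1 0.5] n 2
[-0.0007, 0.0232, -0.0246, 0.0005, 0.0008, 0.004]
[-0.0006, 0.0232, -0.0247, 0.0005, 0.0008, 0.004]
312 204
```

View pics/s5.png

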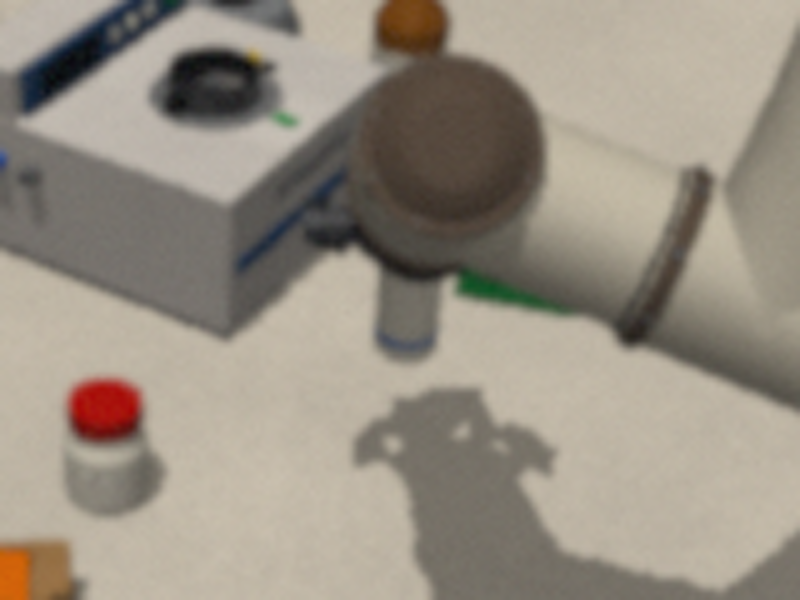

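Request:
play_rows:
  series:
    - [0, 0.02, -0.022, 0, 0, 0, 0.02]
    - [0, 0.02, -0.022, 0, 0, 0, 0.02]
    - [0, 0.01, -0.011, 0, 0, 0, 0.02]
    - [0, 0, 0, 0, 0, 0, 0.02]

```text
clock: 13.0
position: [403.8, -51.8, 81.9]
ee_rot: [0.011, -0.37, 0.928, -0.032]
contact_force: [0.4, 0.1, -1.8]
gripper_width: 38.2
```

```bash
python3 - <<'E'
from h import *
plan([400,-60,66],frame(184.4,-48,-85.6))
E
```

```text
t13.00 pos [403.8 -51.8  81.9] jaw x [-0.998 -0.068 -0.004] yaw -176.1 appr [ 0.052 -0.724 -0.688] F [ 0.4  0.1 -1.8] w 38.2 j [ 0.64  0.39 -1.01  0.88 -0.91 -1.4 ]
total mm tool [ 4.4 16.7 -6. ] turn deg [ 1.5 -0.5  0.2] n 1
[0.0044, 0.0167, -0.006, 0.0262, -0.0091, 0.0039]
```

Request:
play_rows:
  series:
    - [0, 0.005, -0.005, 0.026, -0.009, 0.004, 0.02]
    - [0, 0.003, -0.003, 0, 0, 0, 0.02]
    - [0, 0, 0, 0, 0, 0, 0.02]

```text
clock: 13.3
position: [406.8, -49.5, 72.0]
ee_rot: [0.011, -0.362, 0.931, -0.036]
contact_force: [0.7, -1.2, -1.8]
gripper_width: 38.6
```

```bash
python3 - <<'E'
from h import *
plan([404,-52,66],frame(184.4,-48,-85.6))
for i in range(3): print(read_state()["contact_force"].round(1))
E
```

```text
t13.30 pos [406.8 -49.5  72. ] jaw x [-0.997 -0.075 -0.006] yaw -175.7 appr [ 0.059 -0.735 -0.675] F [ 0.7 -1.2 -1.8] w 38.6 j [ 0.64  0.43 -1.02  0.92 -0.9  -1.44]
total mm tool [ 3.   5.7 -2.9] turn deg [ 0.5 -0.3 -0.2] n 1
[0.003, 0.0057, -0.0029, 0.0083, -0.0057, -0.0026]
[ 0.7 -1.2 -1.8]
[ 0.7 -1.2 -1.8]
[ 0.7 -1.2 -1.8]
```

Request:
play_rows:
  series:
    - [0.001, 0.002, -0.002, 0.008, -0.005, -0.003, 0.02]
    - [0, 0.001, -0.001, 0, 0, 0, 0.02]
    - [0, 0, 0, 0, 0, 0, 0.02]

```text
clock: 13.6
position: [406.9, -49.1, 69.2]
ee_rot: [0.012, -0.36, 0.932, -0.036]
contact_force: [0.2, 0.3, -2.5]
gripper_width: 38.6
```

```bash
python3 - <<'E'
from h import *
plan([407,-49,66],frame(184.4,-48,-85.6))
E
```

```text
t13.60 pos [406.9 -49.1  69.2] jaw x [-0.997 -0.075 -0.004] yaw -175.7 appr [ 0.058 -0.739 -0.671] F [ 0.2  0.3 -2.5] w 38.6 j [ 0.64  0.43 -1.02  0.93 -0.9  -1.45]
total mm tool [-0.1  2.1 -2.4] turn deg [ 0.2 -0.2 -0.1] n 1
[-0.0001, 0.0021, -0.0024, 0.0028, -0.0039, -0.0015]
```

Request:
play_rows:
  series:
    - [0, 0.001, -0.002, 0.003, 0, 0, 0.02]
    - [0, 0.001, -0.002, 0, 0, 0, 0.02]
    - [0, 0, 0, 0, 0, 0, 0.02]

```text
clock: 13.9
position: [407.4, -49.5, 69.5]
ee_rot: [0.011, -0.353, 0.935, -0.037]
contact_force: [0.1, 0.5, -2.5]
gripper_width: 38.0
```

Request:
play_rows:
  series:
    - [0, 0.001, -0.001, 0, 0, 0, 0.02]
    - [0, 0, 0, 0, 0, 0, 0.02]

```text
clock: 14.1
position: [407.7, -49.9, 69.2]
ee_rot: [0.01, -0.352, 0.935, -0.038]
contact_force: [-2.4, 1.1, 0.6]
gripper_width: 38.9
```

```bash
python3 - <<'E'
from h import *
p,M=state(); plan([407,-49,66],frame(184.4,-48,-85.6)); print(read_state()["joints"])
im=get_image("side"); C=np.array([400,-60,60]); u,v=proj(im,C).astype(int); c=cv2.cvtColor(im["color"],cv2.COLOR_RGB2BGR)
a=c[v-45:v+45,u-60:u+60]; cv2.imwrite("pics/s6.png",cv2.resize(a,None,fx=6,fy=6,interpolation=cv2.INTER_CUBIC)); print(u,v)
E
```

```text
t14.10 pos [407.7 -49.9  69.2] jaw x [-0.997 -0.077 -0.007] yaw -175.6 appr [ 0.063 -0.75  -0.659] F [-2.4  1.1  0.6] w 38.9 j [ 0.64  0.44 -1.02  0.94 -0.91 -1.47]
t14.10 pos [407.7 -49.9  69.2] jaw x [-0.997 -0.077 -0.007] yaw -175.6 appr [ 0.063 -0.75  -0.659] F [-2.4  1.1  0.6] w 38.9 j [ 0.64  0.44 -1.02  0.94 -0.91 -1.47]
total mm tool [ 0.7  1.4 -3. ] turn deg [-0.8 -0.3 -0.3] n 1
[0.0007, 0.0014, -0.003, -0.0142, -0.0052, -0.0055]
[ 0.64274983  0.44298924 -1.02134141  0.93934948 -0.91170292 -1.46651802]
311 217
```

View pics/s6.png

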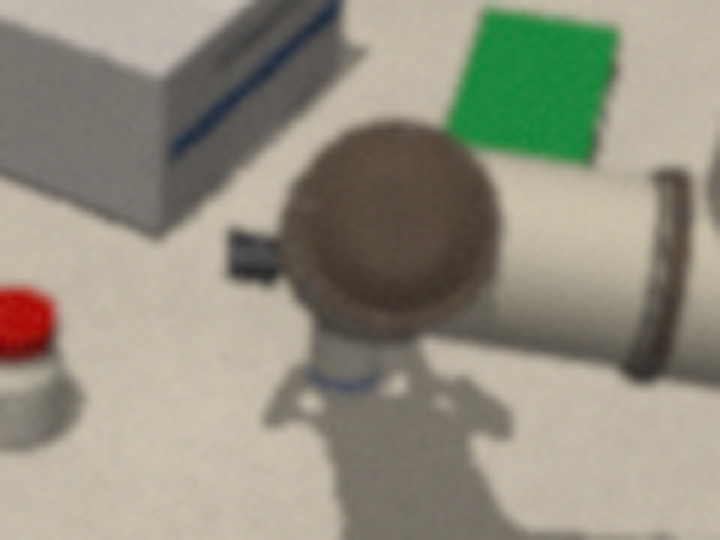

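```bash
python3 - <<'E'
from h import *
im=get_image("side")
for v in (236,237.3,238.5,240): print(onz(im,308.5,v,0).round(1))
for z in (0,3): print(proj(im,[406.4,-15,z]).round(1))
g=im["color"][228:246,306:312].mean(1).round(0); print(np.c_[np.arange(228,246),g])
state()
E
```

```text
[404.1 -35.4   0. ]
[403.7 -28.9  -0. ]
[403.2 -23.    0. ]
[402.7 -15.7   0. ]
[307.3 240. ]
[307.4 239.3]
[[228.  90.  84.  76.]
 [229. 103.  99.  91.]
 [230. 112. 108.  99.]
 [231. 114. 110. 101.]
 [232. 114. 110. 101.]
 [233. 114. 110. 102.]
 [234. 108. 106. 100.]
 [235.  92.  93.  98.]
 [236.  83.  88.  98.]
 [237.  99.  99.  99.]
 [238. 111. 108. 100.]
 [239. 116. 112. 102.]
 [240. 120. 114. 105.]
 [241. 121. 116. 105.]
 [242. 122. 117. 106.]
 [243. 122. 116. 106.]
 [244. 122. 116. 106.]
 [245. 122. 116. 106.]]
t14.20 pos [407.7 -49.9  69.2] jaw x [-0.997 -0.077 -0.007] yaw -175.6 appr [ 0.063 -0.75  -0.658] F [-0.6  0.5  2.3] w 38.6 j [ 0.64  0.44 -1.02  0.94 -0.91 -1.47]
```

Request:
play_rows:
  series:
    - [0, 0, 0, -0.012, 0, 0, 0.02]
    - [0, 0, 0, 0, 0, 0, 0.06]
    - [0, 0, 0, 0, 0, 0, 0.0854]
    - [0, 0, 0, 0, 0, 0, 0.0854]
    - [0, 0, 0, 0, 0, 0, 0.0854]
    - [0, 0, 0, 0, 0, 0, 0.0854]
    - [0, -0.02, 0, 0, 0, 0, 0.0854]
    - [0, -0.035, 0, 0, 0, 0, 0.0854]
    - [0, -0.045, 0, 0, 0, 0, 0.0854]
    - [0, -0.045, 0, 0, 0, 0, 0.0854]

```text
clock: 15.2
position: [394.4, 54.5, 165.8]
ee_rot: [0.015, -0.354, 0.935, -0.03]
contact_force: [1.3, 0.3, -0.1]
gripper_width: 85.3
```

```bash
python3 - <<'E'
from h import *
F=frame(184.4)
plan([400,60,300],F)
im=get_image("wrist"); save(im,"w7.png"); print(proj(im,[406.4,-35,0]),proj(im,[406.4,-35,160]))
E
```

```text
t15.20 pos [394.4  54.5 165.8] jaw x [-0.998 -0.067  0.007] yaw -176.2 appr [ 0.045 -0.748 -0.662] F [ 1.3  0.3 -0.1] w 85.3 j [ 0.92  0.32 -0.76  0.54 -1.25 -1.23]
total mm tool [ -5.1 -92.7  97.2] turn deg [-48.5  -0.4   0.6] n 7
[-0.0007, -0.0132, 0.0139, -0.121, -0.001, 0.0015]
[-0.0007, -0.0148, 0.0122, -0.121, -0.001, 0.0015]
[-0.0007, -0.0162, 0.0103, -0.121, -0.001, 0.0015]
[-0.0008, -0.0173, 0.0083, -0.121, -0.001, 0.0015]
[-0.0008, -0.0182, 0.0061, -0.121, -0.001, 0.0015]
[-0.0008, -0.0188, 0.0039, -0.121, -0.001, 0.0015]
[-0.0008, -0.0191, 0.0016, -0.121, -0.001, 0.0015]
[272.79029888 252.23938654] [269.1581475  132.06001516]
```

View pics/w7.png

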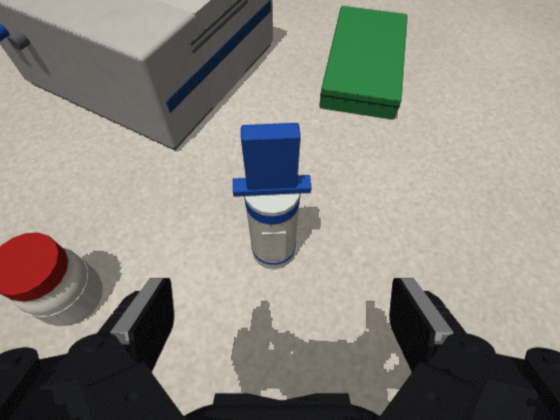

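Request:
play_rows:
  series:
    - [0, -0.02, 0.02, -0.13, 0, 0, 0.0854]
    - [0, -0.03, 0.02, -0.13, 0, 0, 0.0854]
    - [0, -0.035, 0.015, -0.13, 0, 0, 0.0854]
    - [0, -0.04, 0.01, -0.13, 0, 0, 0.0854]
    - [0, -0.035, 0.006, -0.13, 0, 0, 0.0854]
    - [0, -0.02, 0, -0.13, 0, 0, 0.0854]
    - [0, 0, 0, -0.06, 0, 0, 0.0854]
    - [0, 0, 0, 0, 0, 0, 0.0854]

```text
clock: 16.05
position: [397.0, 96.3, 375.4]
ee_rot: [-0.029, 0.717, -0.696, 0.032]
contact_force: [-0.0, -0.1, -0.1]
gripper_width: 85.4
```

```bash
python3 - <<'E'
from h import *
plan([406,-35,310],frame(94.4),n=12)
E
```

```text
t16.05 pos [397.   96.3 375.4] jaw x [-0.996 -0.086 -0.006] yaw -175.1 appr [ 0.004  0.029 -1.   ] F [-0.  -0.1 -0.1] w 85.4 j [ 0.62 -0.08 -0.19 -0.02 -1.44 -0.53]
total mm tool [  2.7  61.5 133.5] turn deg [ 1.6 90.5  1. ] n 12
[0.0002, 0.0051, 0.0111, 0.0023, 0.1317, 0.0015]
[-0.0012, 0.0052, 0.011, 0.0023, 0.1317, 0.0015]
[-0.0027, 0.0052, 0.0108, 0.0023, 0.1317, 0.0015]
[-0.004, 0.0052, 0.0103, 0.0023, 0.1317, 0.0015]
[-0.0054, 0.0052, 0.0097, 0.0023, 0.1317, 0.0015]
[-0.0066, 0.0053, 0.0089, 0.0023, 0.1317, 0.0015]
[-0.0077, 0.0053, 0.0079, 0.0023, 0.1317, 0.0015]
[-0.0086, 0.0053, 0.0069, 0.0023, 0.1317, 0.0015]
[-0.0095, 0.0054, 0.0056, 0.0023, 0.1317, 0.0015]
[-0.0101, 0.0054, 0.0043, 0.0023, 0.1317, 0.0015]
[-0.0106, 0.0054, 0.003, 0.0023, 0.1317, 0.0015]
[-0.0109, 0.0054, 0.0015, 0.0023, 0.1317, 0.0015]
```

Request:
play_rows:
  series:
    - [0, 0.005, 0.011, 0.002, 0.132, 0.001, 0.0854]
    - [-0.001, 0.005, 0.011, 0.002, 0.132, 0.001, 0.0854]
    - [-0.003, 0.005, 0.011, 0.002, 0.132, 0.001, 0.0854]
    - [-0.004, 0.005, 0.01, 0.002, 0.132, 0.001, 0.0854]
    - [-0.005, 0.005, 0.01, 0.002, 0.132, 0.001, 0.0854]
    - [-0.007, 0.005, 0.009, 0.002, 0.132, 0.001, 0.0854]
    - [-0.008, 0.005, 0.008, 0.002, 0.132, 0.001, 0.0854]
    - [-0.009, 0.005, 0.007, 0.002, 0.132, 0.001, 0.0854]
    - [-0.01, 0.005, 0.006, 0.002, 0.132, 0.001, 0.0854]
    - [-0.01, 0.005, 0.004, 0.002, 0.132, 0.001, 0.0854]

```text
clock: 17.05
position: [396.9, -19.4, 311.3]
ee_rot: [-0.42, -0.557, 0.576, 0.426]
contact_force: [0.5, 1.0, 0.3]
gripper_width: 85.1
```

Request:
play_rows:
  series:
    - [-0.01, 0.005, 0.003, 0.002, 0.12, 0, 0.0854]
    - [-0.01, 0.005, 0.001, 0.002, 0.12, 0, 0.0854]
    - [0, 0, 0, 0, 0, 0, 0.0854]
    - [0, 0, 0, 0, 0, 0, 0.0854]

```text
clock: 17.45
position: [394.3, -41.4, 295.9]
ee_rot: [-0.485, -0.493, 0.527, 0.494]
contact_force: [0.1, -0.0, -0.7]
gripper_width: 85.3
```

```bash
python3 - <<'E'
from h import *
p,M=state()
im=get_image("wrist"); save(im,"w8.png"); print(proj(im,[406.4,-35,160]))
hsv=cv2.cvtColor(cv2.cvtColor(im["color"],cv2.COLOR_RGB2BGR),cv2.COLOR_BGR2HSV)
k=cv2.inRange(hsv,(100,120,30),(130,255,255)); n,l,st,ce=cv2.connectedComponentsWithStats(k)
for i in range(1,n):
    if st[i,4]>150:
        r=cv2.minAreaRect(cv2.findNonZero((l==i).astype(np.uint8))); print(ce[i].round(1),st[i],r,onz(im,*ce[i],160).round(1), hsv[l==i][:,2].mean())
E
```

```text
t17.45 pos [394.3 -41.4 295.9] jaw x [-0.042  0.999 -0.025] yaw 92.4 appr [-0.042 -0.027 -0.999] F [ 0.1 -0.  -0.7] w 85.3 j [ 0.32 -0.04 -0.37  0.01 -1.3  -1.85]
[292.52487452 221.28452135]
[289.3 208.2] [275 176  29  65 890] ((286.94281005859375, 207.80593872070312), (27.688383102416992, 64.46846771240234), 5.389311790466309) [395.9 -38.  160. ] 149.04269662921348
[ 92.7 243.6] [   8  205  175   83 1166] ((95.06800079345703, 244.85552978515625), (189.79904174804688, 6.812752723693848), 25.20112419128418) [ 433.  -195.8  160. ] 47.19210977701544
[368.3 403.2] [348 394  40  22 469] ((366.582275390625, 401.8359069824219), (40.321475982666016, 15.423880577087402), 21.447736740112305) [573.3  41.2 160. ] 61.588486140724946
```

View pics/w8.png

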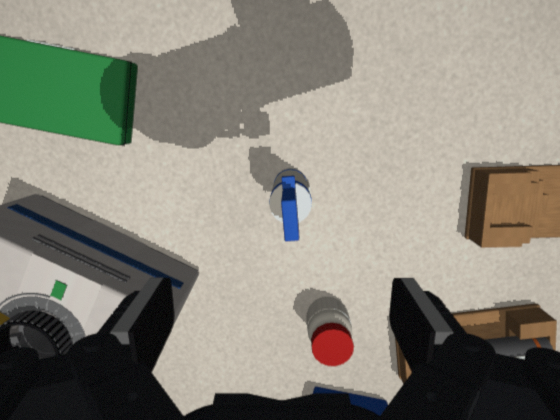

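```bash
python3 - <<'E'
from h import *
im=get_image("wrist"); hsv=cv2.cvtColor(cv2.cvtColor(im["color"],cv2.COLOR_RGB2BGR),cv2.COLOR_BGR2HSV)
k=cv2.inRange(hsv,(100,120,30),(130,255,255))
for v in range(174,246,3):
    xs=np.nonzero(k[v,268:312])[0]+268
    if len(xs): print(v,xs.min(),xs.max(),hsv[v,xs,2].mean().round())
k2=cv2.inRange(hsv,(100,120,130),(130,255,255)); k2[:150]=0;k2[260:]=0;k2[:,:265]=0;k2[:,315:]=0
r=cv2.minAreaRect(cv2.findNonZero(k2)); P=np.array([onz(im,*q,160) for q in cv2.boxPoints(r)]); print(r,P.round(1),P.mean(0),[np.linalg.norm(P[i]-P[i-1]).round(1) for i in range(4)])
E
```

```text
177 282 293 145.0
180 281 294 170.0
183 280 300 132.0
186 276 304 124.0
189 283 293 70.0
192 283 294 69.0
195 282 294 70.0
198 282 294 70.0
201 281 295 147.0
204 281 295 172.0
207 282 295 174.0
210 282 296 172.0
213 282 296 173.0
216 282 296 171.0
219 283 296 174.0
222 283 296 175.0
225 283 297 172.0
228 284 297 173.0
231 284 297 173.0
234 284 297 173.0
237 285 297 175.0
240 285 292 168.0
((288.6244201660156, 208.4915313720703), (63.33024215698242, 14.738509178161621), 86.09950256347656) [[372.  -46.7 160. ]
 [370.7 -35.5 160. ]
 [421.3 -29.6 160. ]
 [422.7 -41.3 160. ]] [396.65206881 -38.28776093 160.        ] [np.float64(51.0), np.float64(11.2), np.float64(50.9), np.float64(11.7)]
```

```bash
python3 - <<'E'
from h import *
im=get_image("wrist"); a=onz(im,288,201,160);b=onz(im,291.2,240.5,160); d=b-a; y=np.degrees(np.arctan2(d[1],d[0]));print(a,b,(a+b)/2,np.linalg.norm(d),"bar width yaw",y)
c=(a+b)/2; plan([c[0],c[1],200],frame(y+90))
E
```

```text
[390.57126748 -38.93239777 160.        ] [422.81422355 -34.91949144 160.        ] [406.69274552 -36.92594461 160.        ] 32.491716374356855 bar width yaw 7.094459639606443
t17.60 pos [394.7 -41.1 296.5] jaw x [-0.041  0.999 -0.024] yaw 92.4 appr [-0.04  -0.026 -0.999] F [-0.2  0.1  0.1] w 85.8 j [ 0.32 -0.05 -0.37  0.01 -1.3  -1.85]
total mm tool [  6.   95.8 -16.1] turn deg [-2.4 -4.8 -1.3] n 3
[0.002, 0.0319, -0.0054, -0.014, -0.0276, -0.0075]
[0.0016, 0.032, -0.005, -0.014, -0.0276, -0.0075]
[0.0012, 0.0321, -0.0046, -0.014, -0.0276, -0.0075]
```

Request:
play_rows:
  series:
    - [0.002, 0.03, -0.005, -0.014, -0.02, -0.007, 0.06]
    - [0.002, 0.03, -0.005, -0.014, -0.02, -0.007, 0.06]
    - [0.001, 0.03, -0.005, -0.014, -0.02, -0.007, 0.06]
    - [0, 0, 0, 0, 0, 0, 0.06]
    - [0, 0, 0, 0, 0, 0, 0.06]

```text
clock: 18.1
position: [410.2, -34.6, 207.1]
ee_rot: [0.474, 0.529, -0.525, -0.469]
contact_force: [0.7, 0.2, 0.4]
gripper_width: 60.3
```

```bash
python3 - <<'E'
from h import *
plan([406.7,-36.5,137],frame(96),n=4)
E
```

```text
t18.10 pos [410.2 -34.6 207.1] jaw x [-0.111  0.994 -0.002] yaw 96.4 appr [ 0.01  -0.001 -1.   ] F [0.7 0.2 0.4] w 60.3 j [ 0.32  0.03 -0.52  0.   -1.01 -1.78]
total mm tool [-1.3 70.1  4.3] turn deg [ 0.6  0.4 -0.1] n 4
[-0.0003, 0.0175, 0.0011, 0.0024, 0.0017, -0.0005]
[-0.0003, 0.0175, 0.001, 0.0024, 0.0017, -0.0005]
[-0.0004, 0.0175, 0.001, 0.0024, 0.0017, -0.0005]
[-0.0004, 0.0175, 0.001, 0.0024, 0.0017, -0.0005]
```

Request:
play_rows:
  series:
    - [-0.001, 0.015, 0.003, 0.008, 0.004, 0, 0.06]
    - [0, 0.02, 0.001, 0.001, 0, 0, 0.06]
    - [0, 0.02, 0, 0, 0, 0, 0.06]
    - [0, 0.012, 0, 0, 0, 0, 0.06]
    - [0, 0, 0, 0, 0, 0, 0.06]

```text
clock: 18.6
position: [413.8, -34.0, 147.7]
ee_rot: [0.476, 0.531, -0.523, -0.467]
contact_force: [0.6, -0.2, 1.2]
gripper_width: 60.1
```

```bash
python3 - <<'E'
from h import *
plan([406.7,-36.5,137],frame(96),n=1)
E
```

```text
t18.60 pos [413.8 -34.  147.7] jaw x [-0.111  0.994 -0.002] yaw 96.4 appr [ 0.018  0.    -1.   ] F [ 0.6 -0.2  1.2] w 60.1 j [ 0.32  0.11 -0.61  0.01 -0.83 -1.78]
total mm tool [-1.6 10.6  7.5] turn deg [ 1.   0.4 -0.1] n 1
[-0.0016, 0.0106, 0.0075, 0.0183, 0.0067, -0.0018]
```

Request:
play_rows:
  series:
    - [-0.002, 0.006, 0.008, 0.018, 0.006, -0.002, 0.06]
    - [0, 0.005, 0.001, 0, 0, 0, 0.06]
    - [0, 0, 0, 0, 0, 0, 0.06]
    - [0, 0, 0, 0, 0, 0, 0.06]

```text
clock: 19.0
position: [407.6, -36.4, 140.0]
ee_rot: [0.474, 0.528, -0.524, -0.471]
contact_force: [0.0, -0.3, 0.9]
gripper_width: 60.3
```

```bash
python3 - <<'E'
from h import *
plan([406.7,-36.5,137],frame(96),n=1)
E
```

```text
t19.00 pos [407.6 -36.4 140. ] jaw x [-0.106  0.994  0.001] yaw 96.1 appr [ 0.007  0.002 -1.   ] F [ 0.  -0.3  0.9] w 60.3 j [ 0.31  0.11 -0.63  0.   -0.82 -1.78]
total mm tool [-0.  3.  1.] turn deg [0.4 0.1 0.1] n 1
[-0.0, 0.003, 0.001, 0.007, 0.0015, 0.001]
```

Request:
play_rows:
  series:
    - [0, 0.004, 0.001, 0.007, 0, 0, 0.06]
    - [0, 0, 0, 0, 0, 0, 0.06]
    - [0, 0, 0, 0, 0, 0, 0.03]
    - [0, 0, 0, 0, 0, 0, 0.0]
    - [0, 0, 0, 0, 0, 0, 0.0]
    - [0, 0, 0, 0, 0, 0, 0.0]
    - [0, 0, 0, 0, 0, 0, 0.0]
    - [0, 0, 0, 0, 0, 0, 0.0]

```text
clock: 19.8
position: [407.3, -36.4, 136.5]
ee_rot: [0.473, 0.526, -0.525, -0.473]
contact_force: [-0.5, -0.5, -0.1]
gripper_width: 10.8
```

```bash
python3 - <<'E'
from h import *
plan([553,-281.8,330],frame(154.9))
E
```

```text
t19.80 pos [407.3 -36.4 136.5] jaw x [-0.106  0.994  0.001] yaw 96.1 appr [ 0.001  0.001 -1.   ] F [-0.5 -0.5 -0.1] w 10.8 j [ 0.31  0.12 -0.63 -0.   -0.82 -1.78]
total mm tool [-259.3 -193.5 -119.1] turn deg [  0.1 -58.8   0. ] n 8
[-0.0324, -0.0242, -0.0149, 0.0002, -0.1283, 0.0]
[-0.034, -0.0242, -0.0106, 0.0002, -0.1283, 0.0]
[-0.0351, -0.0242, -0.0062, 0.0002, -0.1283, 0.0]
[-0.0356, -0.0242, -0.0016, 0.0002, -0.1283, 0.0]
[-0.0355, -0.0242, 0.003, 0.0002, -0.1283, 0.0]
[-0.0349, -0.0242, 0.0075, 0.0002, -0.1283, 0.0]
[-0.0336, -0.0242, 0.0119, 0.0002, -0.1283, 0.0]
[-0.0318, -0.0242, 0.0161, 0.0002, -0.1283, 0.0]
```

Request:
play_rows:
  series:
    - [0, -0.015, 0, 0, 0, 0, 0]
    - [0, -0.03, 0, 0, 0, 0, 0]
    - [0, -0.04, 0, 0, 0, 0, 0]
    - [0, -0.04, 0, 0, 0, 0, 0]
    - [0, -0.04, 0, 0, 0, 0, 0]
    - [0, -0.03, 0, 0, 0, 0, 0]
    - [0, 0, 0, 0, 0, 0, 0]

```text
clock: 20.5
position: [403.1, -37.0, 333.6]
ee_rot: [-0.469, -0.522, 0.528, 0.477]
contact_force: [0.8, 0.0, -2.8]
gripper_width: 11.1
```

```bash
python3 - <<'E'
from h import *
plan([553,-281.8,330],frame(154.9),n=10)
E
```

```text
t20.50 pos [403.1 -37.  333.6] jaw x [-0.104  0.995  0.003] yaw 95.9 appr [-0.014  0.001 -1.   ] F [ 0.8  0.  -2.8] w 11.1 j [ 0.31 -0.06 -0.28 -0.01 -1.36 -1.78]
total mm tool [-259.     1.2 -123.7] turn deg [ -0.6 -59.    0.5] n 10
[-0.0259, 0.0001, -0.0124, -0.0011, -0.1029, 0.0009]
[-0.027, 0.0002, -0.0096, -0.0011, -0.1029, 0.0009]
[-0.0279, 0.0002, -0.0068, -0.0011, -0.1029, 0.0009]
[-0.0284, 0.0002, -0.0039, -0.0011, -0.1029, 0.0009]
[-0.0287, 0.0003, -0.001, -0.0011, -0.1029, 0.0009]
[-0.0286, 0.0003, 0.002, -0.0011, -0.1029, 0.0009]
[-0.0283, 0.0003, 0.0049, -0.0011, -0.1029, 0.0009]
[-0.0276, 0.0003, 0.0078, -0.0011, -0.1029, 0.0009]
[-0.0267, 0.0003, 0.0106, -0.0011, -0.1029, 0.0009]
[-0.0255, 0.0004, 0.0133, -0.0011, -0.1029, 0.0009]
```

Request:
play_rows:
  series:
    - [-0.026, -0.001, -0.012, -0.001, -0.103, 0.001, 0]
    - [-0.027, -0.001, -0.01, -0.001, -0.103, 0.001, 0]
    - [-0.028, -0.001, -0.007, -0.001, -0.103, 0.001, 0]
    - [-0.028, -0.001, -0.004, -0.001, -0.103, 0.001, 0]
    - [-0.029, -0.001, -0.001, -0.001, -0.103, 0.001, 0]
    - [-0.029, 0, 0.002, -0.001, -0.103, 0.001, 0]
    - [-0.028, 0, 0.005, -0.001, -0.103, 0.001, 0]
    - [-0.028, 0, 0.008, -0.001, -0.103, 0.001, 0]
    - [-0.027, 0, 0.011, -0.001, -0.103, 0.001, 0]
    - [-0.02, 0, 0.01, -0.001, -0.09, 0.001, 0]

```text
clock: 21.5
position: [552.3, -277.5, 314.6]
ee_rot: [0.131, 0.696, -0.689, -0.153]
contact_force: [0.1, -0.2, -2.6]
gripper_width: 10.6
```

```bash
python3 - <<'E'
from h import *
plan([553,-281.8,310],frame(154.9))
E
```

```text
t21.50 pos [ 552.3 -277.5  314.6] jaw x [-0.919  0.394  0.033] yaw 156.8 appr [-0.03   0.016 -0.999] F [ 0.1 -0.2 -2.6] w 10.6 j [-0.21  0.35  0.16 -0.01 -1.42 -0.19]
total mm tool [-2.5  4.6  3.7] turn deg [0.1 1.9 1.9] n 1
[-0.0025, 0.0046, 0.0037, 0.0025, 0.0333, 0.0335]
```

Request:
play_rows:
  series:
    - [-0.002, 0.01, 0.004, 0.002, 0.033, 0.033, 0]
    - [0, 0.01, 0, 0, 0, 0, 0]
    - [0, 0, 0, 0, 0, 0, 0]
    - [0, 0, 0, 0, 0, 0, 0]

```text
clock: 21.9
position: [551.0, -282.6, 283.4]
ee_rot: [0.148, 0.691, -0.689, -0.16]
contact_force: [1.3, 0.0, -1.9]
gripper_width: 11.2
```

```bash
python3 - <<'E'
from h import *
plan([553,-281.8,290],frame(154.9),n=1)
im=get_image("wrist"); c=cv2.cvtColor(im["color"],cv2.COLOR_RGB2BGR); cv2.imwrite("pics/w9.png",c)
E
```

```text
t21.90 pos [ 551.  -282.6  283.4] jaw x [-0.905  0.426  0.017] yaw 154.8 appr [-0.015  0.007 -1.   ] F [ 1.3  0.  -1.9] w 11.2 j [-0.21  0.35  0.09 -0.   -1.33 -0.22]
total mm tool [-1.4 -6.7 -1.6] turn deg [ 0.  -0.1  1. ] n 1
[-0.0014, -0.0067, -0.0016, 0.0001, -0.0021, 0.017]
```

View pics/w9.png

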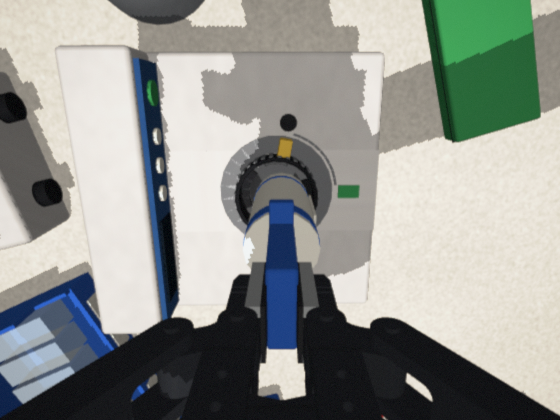

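```bash
python3 - <<'E'
from h import *
p,M=state(); im=get_image("wrist")
for q in ([553,-281.8,143],[553,-281.8,121],[552.3,-281,143],p+M[:,1]*136,p): print(np.round(q,1),proj(im,q).round(1))
print(rot(im["orientation"]).round(3).tolist())
c=cv2.cvtColor(im["color"],cv2.COLOR_RGB2BGR); hsv=cv2.cvtColor(c,cv2.COLOR_BGR2HSV)
for v in range(176,232,6): print(v," ".join("%d"%a for a in hsv[v,216:340:3,2]))
cv2.imwrite("pics/w10.png",cv2.resize(c[120:270,200:360],None,fx=4,fy=4,interpolation=cv2.INTER_CUBIC))
E
```

```text
t21.95 pos [ 550.9 -282.4  283.2] jaw x [-0.905  0.426  0.017] yaw 154.8 appr [-0.015  0.008 -1.   ] F [-0.6  0.9 -2.6] w 11.1 j [-0.21  0.35  0.09 -0.   -1.33 -0.22]
[ 553.  -281.8  143. ] [275.3 197.9]
[ 553.  -281.8  121. ] [275.2 191. ]
[ 552.3 -281.   143. ] [276.5 198.4]
[ 548.8 -281.3  147.2] [280.4 197.6]
[ 550.9 -282.4  283.2] [279.7 281.7]
[[-0.904, 0.412, 0.112], [0.427, 0.861, 0.276], [0.017, 0.298, -0.955]]
176 241 241 167 141 142 144 176 160 38 37 39 42 41 47 57 87 87 94 110 100 105 102 103 104 105 111 76 57 85 84 42 21 73 86 86 87 85 86 141 94 163 166
182 241 237 140 141 141 141 142 62 35 40 44 43 46 49 50 85 112 113 115 119 119 119 119 119 119 120 117 115 96 23 22 18 18 62 86 85 86 86 92 140 143 166
188 242 235 142 142 144 156 156 37 23 47 45 51 48 53 108 112 115 115 117 118 119 118 117 120 120 120 119 118 116 113 31 24 17 26 84 85 85 83 88 163 156 108
194 241 238 141 140 141 142 125 36 17 39 42 50 51 103 112 112 116 117 118 118 118 119 120 121 118 121 119 118 117 117 102 46 10 17 83 83 83 84 92 167 154 108
200 241 241 147 144 142 143 94 37 11 34 41 37 59 110 112 114 
[... 197 characters left out ...]
 117 116 115 110 116 27 83 85 83 85 161 162 163 163
212 241 241 241 191 148 140 141 106 37 16 14 72 111 101 85 85 91 107 129 137 138 136 138 136 137 136 113 101 90 88 97 113 106 105 85 84 85 150 164 164 164 163
218 241 241 242 241 231 142 140 141 133 36 15 63 84 98 114 165 182 182 128 136 137 138 137 136 138 136 177 183 177 120 112 87 99 169 83 89 162 164 166 164 165 163
224 241 241 241 241 241 240 150 142 142 140 68 89 133 183 183 183 183 181 101 94 94 94 92 93 94 99 176 184 183 182 184 171 117 117 113 163 164 163 163 163 163 163
230 240 240 240 241 241 241 241 240 169 143 112 170 182 183 183 183 183 179 85 87 88 88 87 88 89 87 130 183 182 184 182 183 182 121 157 161 161 160 159 159 158 158
```

View pics/w10.png

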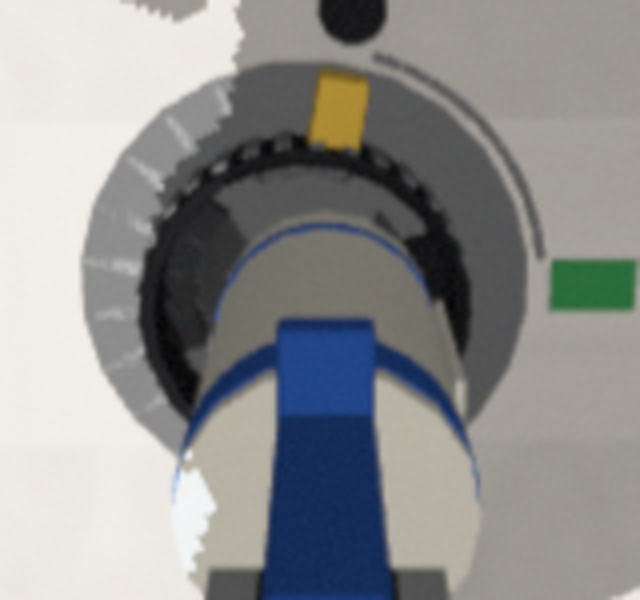

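Request:
play_rows:
  series:
    - [-0.001, 0, -0.001, 0, 0, 0.017, 0]
    - [0, 0, 0, 0, 0, 0, 0]
    - [0, 0, 0, 0, 0, 0, 0]

```text
clock: 22.3
position: [553.2, -281.2, 285.9]
ee_rot: [-0.156, -0.69, 0.69, 0.152]
contact_force: [-0.0, -0.3, -1.2]
gripper_width: 10.7
```

```bash
python3 - <<'E'
from h import *
plan([552.8,-281.5,275],frame(154.9),n=1)
E
```

```text
t22.30 pos [ 553.2 -281.2  285.9] jaw x [-0.905  0.424 -0.006] yaw 154.9 appr [ 0.006 -0.002 -1.   ] F [-0.  -0.3 -1.2] w 10.7 j [-0.21  0.34  0.08  0.   -1.3  -0.23]
total mm tool [ 0.3 10.9  0.5] turn deg [ 0.1 -0.  -0.3] n 1
[0.0003, 0.0109, 0.0005, 0.001, -0.0002, -0.0059]
```

Well aligned; lower in steps, watching position and force.

Request:
play_rows:
  series:
    - [0, 0.008, 0, 0, 0, -0.005, 0]
    - [0, 0.008, 0, 0, 0, 0, 0]
    - [0, 0.008, 0, 0, 0, 0, 0]
    - [0, 0, 0, 0, 0, 0, 0]

```text
clock: 22.7
position: [553.2, -280.8, 260.3]
ee_rot: [0.154, 0.691, -0.69, -0.153]
contact_force: [-0.6, -0.9, -3.0]
gripper_width: 11.0
```

```bash
python3 - <<'E'
from h import *
plan([552.8,-281.5,240],frame(154.9),n=1)
E
```

```text
t22.70 pos [ 553.2 -280.8  260.3] jaw x [-0.906  0.424 -0.001] yaw 154.9 appr [ 0.002  0.001 -1.   ] F [-0.6 -0.9 -3. ] w 11.0 j [-0.21  0.36  0.04 -0.   -1.25 -0.23]
total mm tool [ 0.1 20.3  0.8] turn deg [ 0.1  0.  -0.1] n 1
[0.0001, 0.0203, 0.0008, 0.0017, 0.0, -0.001]
```

Request:
play_rows:
  series:
    - [0, 0.006, 0.001, 0.001, 0, 0, 0]
    - [0, 0.006, 0, 0, 0, 0, 0]
    - [0, 0.006, 0, 0, 0, 0, 0]
    - [0, 0, 0, 0, 0, 0, 0]

```text
clock: 23.1
position: [552.6, -281.9, 239.8]
ee_rot: [0.154, 0.69, -0.69, -0.154]
contact_force: [-0.8, 0.5, -2.5]
gripper_width: 10.7
```

```bash
python3 - <<'E'
from h import *
plan([552.8,-281.5,200],frame(154.9),n=1); print(read_state()["wrist_torque"])
E
```

```text
t23.10 pos [ 552.6 -281.9  239.8] jaw x [-0.905  0.424  0.   ] yaw 154.9 appr [-0.  0. -1.] F [-0.8  0.5 -2.5] w 10.7 j [-0.21  0.37  0.01 -0.   -1.21 -0.23]
total mm tool [-0.1 39.8 -0.5] turn deg [ 0. -0.  0.] n 1
[-0.0001, 0.0398, -0.0005, 0.0002, -0.0002, 0.0004]
[-0.01373682  0.07412988  0.00738904]
```

Request:
play_rows:
  series:
    - [0, 0.009, 0, 0, 0, 0, 0]
    - [0, 0.009, 0, 0, 0, 0, 0]
    - [0, 0.009, 0, 0, 0, 0, 0]
    - [0, 0.009, 0, 0, 0, 0, 0]
    - [0, 0, 0, 0, 0, 0, 0]

```text
clock: 23.6
position: [552.4, -281.9, 200.4]
ee_rot: [0.153, 0.69, -0.69, -0.154]
contact_force: [-0.3, -0.2, -2.8]
gripper_width: 10.8
```

```bash
python3 - <<'E'
from h import *
plan([552.8,-281.5,170],frame(154.9),n=1)
E
```

```text
t23.60 pos [ 552.4 -281.9  200.4] jaw x [-0.905  0.424  0.001] yaw 154.9 appr [-0.001  0.001 -1.   ] F [-0.3 -0.2 -2.8] w 10.8 j [-0.21  0.4  -0.05 -0.   -1.12 -0.23]
total mm tool [-0.2 30.4 -0.5] turn deg [ 0. -0.  0.] n 1
[-0.0002, 0.0304, -0.0005, 0.0002, -0.0003, 0.0009]
```

Request:
play_rows:
  series:
    - [0, 0.008, 0, 0, 0, 0, 0]
    - [0, 0.008, 0, 0, 0, 0, 0]
    - [0, 0.006, 0, 0, 0, 0, 0]
    - [0, 0, 0, 0, 0, 0, 0]

```text
clock: 24.0
position: [552.6, -282.0, 176.5]
ee_rot: [0.154, 0.69, -0.69, -0.154]
contact_force: [0.7, -1.0, -2.3]
gripper_width: 10.4
```

Request:
play_rows:
  series:
    - [0, 0.004, 0, 0, 0, 0, 0]
    - [0, 0.004, 0, 0, 0, 0, 0]
    - [0, 0, 0, 0, 0, 0, 0]

```text
clock: 24.3
position: [552.9, -282.1, 168.2]
ee_rot: [-0.154, -0.69, 0.69, 0.153]
contact_force: [-0.6, 1.0, -1.9]
gripper_width: 10.7
```

```bash
python3 - <<'E'
from h import *
plan([552.8,-281.5,147],frame(154.9),n=1)
E
```

```text
t24.30 pos [ 552.9 -282.1  168.2] jaw x [-0.906  0.424 -0.001] yaw 154.9 appr [ 0. -0. -1.] F [-0.6  1.  -1.9] w 10.7 j [-0.21  0.43 -0.09  0.   -1.05 -0.23]
total mm tool [ 0.4 21.2 -0.5] turn deg [-0. -0. -0.] n 1
[0.0004, 0.0212, -0.0005, -0.0, -0.0, -0.0005]
```

Request:
play_rows:
  series:
    - [0, 0.004, 0, 0, 0, 0, 0]
    - [0, 0.004, 0, 0, 0, 0, 0]
    - [0, 0.003, 0, 0, 0, 0, 0]
    - [0, 0, 0, 0, 0, 0, 0]

```text
clock: 24.7
position: [553.2, -282.2, 156.7]
ee_rot: [-0.154, -0.69, 0.69, 0.153]
contact_force: [-0.4, -0.1, -3.3]
gripper_width: 11.2
```

Request:
play_rows:
  series:
    - [0, 0.003, 0, 0, 0, 0, 0]
    - [0, 0.003, 0, 0, 0, 0, 0]
    - [0, 0, 0, 0, 0, 0, 0]

```text
clock: 25.0
position: [553.3, -282.3, 150.2]
ee_rot: [-0.154, -0.69, 0.69, 0.153]
contact_force: [-0.1, -0.3, -2.3]
gripper_width: 10.6
```

Request:
play_rows:
  series:
    - [0, 0.002, 0, 0, 0, 0, 0]
    - [0, 0, 0, 0, 0, 0, 0]

```text
clock: 25.2
position: [553.3, -282.3, 148.1]
ee_rot: [-0.154, -0.69, 0.69, 0.153]
contact_force: [-0.5, 0.5, -2.5]
gripper_width: 10.4
```

Lugs are in the keyways (below 154.5); home is expected near 146.5.

Request:
play_rows:
  series:
    - [0, 0.001, 0, 0, 0, 0, 0]
    - [0, 0.001, 0, 0, 0, 0, 0]
    - [0, 0, 0, 0, 0, 0, 0]

```text
clock: 25.5
position: [553.6, -282.4, 146.7]
ee_rot: [-0.154, -0.69, 0.69, 0.153]
contact_force: [-0.1, -0.9, -2.2]
gripper_width: 10.7
```

Request:
play_rows:
  series:
    - [0, 0.001, 0, 0, 0, 0, 0]
    - [0, 0, 0, 0, 0, 0, 0]

```text
clock: 25.7
position: [553.7, -282.5, 146.7]
ee_rot: [-0.155, -0.69, 0.691, 0.152]
contact_force: [-0.1, 1.2, -1.9]
gripper_width: 10.6
```

Request:
play_rows:
  series:
    - [0, 0.002, 0, 0, 0, 0, 0]
    - [0, 0.002, 0, 0, 0, 0, 0]
    - [0, 0, 0, 0, 0, 0, 0]

```text
clock: 26.0
position: [553.7, -282.4, 146.8]
ee_rot: [-0.155, -0.69, 0.691, 0.151]
contact_force: [-0.1, 0.3, -3.4]
gripper_width: 11.4
```

```bash
python3 - <<'E'
from h import *
plan([552.8,-281.8,146.5],frame(154.9),n=1)
E
```

```text
t26.00 pos [ 553.7 -282.4  146.8] jaw x [-0.906  0.423 -0.005] yaw 155.0 appr [ 0.004 -0.003 -1.   ] F [-0.1  0.3 -3.4] w 11.4 j [-0.21  0.44 -0.12  0.   -1.   -0.23]
total mm tool [ 1.1  0.3 -0.1] turn deg [-0.1  0.1 -0.3] n 1
[0.0011, 0.0003, -0.0001, -0.0009, 0.0017, -0.005]
```

Request:
play_rows:
  series:
    - [0, 0.004, 0, 0, 0, 0, 0]
    - [0, 0.004, 0, 0, 0, 0, 0]

```text
clock: 26.2
position: [554.1, -282.7, 146.4]
ee_rot: [-0.155, -0.689, 0.692, 0.15]
contact_force: [-7.3, 5.9, 20.4]
gripper_width: 10.6
```

```bash
python3 - <<'E'
from h import *
state(); s=read_state(); print(s["joint_efforts"],s["wrist_torque"],s["joint_vel"])
E
```

```text
t26.20 pos [ 554.1 -282.7  146.4] jaw x [-0.907  0.42  -0.008] yaw 155.1 appr [ 0.006 -0.006 -1.   ] F [-7.3  5.9 20.4] w 10.6 j [-0.21  0.44 -0.12  0.01 -1.   -0.23]
[ -1.74936365 -29.0350163   14.92176622   3.49056534   2.7702105
   0.12143395] [ 2.36263215  2.29963018 -0.10799587] [ 0.00595228 -0.0032337  -0.01326286  0.01728714  0.0173894  -0.0038865 ]
```

Request:
play_rows:
  series:
    - [0, 0, 0, 0, 0, 0, 0]
    - [0, 0, 0, 0, 0, 0, 0.02]
    - [0, 0, 0, 0, 0, 0, 0.0854]
    - [0, 0, 0, 0, 0, 0, 0.0854]
    - [0, 0, 0, 0, 0, 0, 0.0854]
    - [0, 0, 0, 0, 0, 0, 0.0854]
    - [0, 0, 0, 0, 0, 0, 0.0854]
    - [0, 0, 0, 0, 0.09, 0, 0.0854]
    - [0, 0, 0, 0, 0.09, 0, 0.0854]
    - [0, 0, 0, 0, 0, 0, 0.0854]

```text
clock: 27.2
position: [555.6, -283.5, 145.8]
ee_rot: [-0.219, -0.672, 0.675, 0.212]
contact_force: [-0.6, 0.5, -0.6]
gripper_width: 85.5
```

```bash
python3 - <<'E'
from h import *
plan([553.1,-282,119.9],frame(144.8),n=1)
im=get_image("wrist"); hsv=cv2.cvtColor(cv2.cvtColor(im["color"],cv2.COLOR_RGB2BGR),cv2.COLOR_BGR2HSV)
k=cv2.inRange(hsv,(15,110,60),(35,255,255)); n,l,st,ce=cv2.connectedComponentsWithStats(k)
for i in range(1,n):
    if st[i,4]>100: P=onz(im,*ce[i],139); d=P[:2]-[552.7,-281.5]; print("ptr",ce[i],st[i,4],P.round(1),np.linalg.norm(d).round(1),np.degrees(np.arctan2(d[1],d[0])))
k=cv2.inRange(hsv,(100,120,120),(130,255,255)); n,l,st,ce=cv2.connectedComponentsWithStats(k)
for i in range(1,n):
    if st[i,4]>100: print("blue",ce[i],st[i],onz(im,*ce[i],170).round(1))
E
```

```text
t27.20 pos [ 555.6 -283.5  145.8] jaw x [-0.814  0.581 -0.011] yaw 144.5 appr [ 0.008 -0.008 -1.   ] F [-0.6  0.5 -0.6] w 85.5 j [-0.21  0.45 -0.12  0.01 -0.99 -0.41]
total mm tool [ 3.2 25.9  0.2] turn deg [-0.1 -0.3 -0.6] n 1
[0.0032, 0.0259, 0.0002, -0.0014, -0.0053, -0.0113]
ptr [287.55184332 185.04723502] 868 [ 529.3 -314.7  139. ] 40.7 -125.16116742088897
blue [ 34.27235535 256.05902981] [   0  161   74  187 1711] [ 611.6 -351.2  170. ]
blue [279.31707317 219.97560976] [267 215  26  12 205] [ 534.4 -312.6  170. ]
blue [285.50333056 309.0549542 ] [ 263  269   45   82 2402] [ 552.4 -283.7  170. ]
```

Request:
play_rows:
  series:
    - [0.003, 0.01, 0, -0.001, -0.005, -0.011, 0.0854]
    - [0, 0.009, 0, 0, 0, 0, 0.0854]
    - [0, 0.006, 0, 0, 0, 0, 0.0854]
    - [0, 0, 0, 0, 0, 0, 0.0854]
    - [0, 0, 0, 0, 0, 0, 0.0854]

```text
clock: 27.75
position: [552.3, -281.6, 117.4]
ee_rot: [-0.211, -0.675, 0.675, 0.213]
contact_force: [-0.1, -0.0, -0.1]
gripper_width: 85.7
```

```bash
python3 - <<'E'
from h import *
plan([553.1,-282,119.9],frame(144.8),n=1)
E
```

```text
t27.75 pos [ 552.3 -281.6  117.4] jaw x [-0.82   0.572  0.003] yaw 145.1 appr [-0.003  0.001 -1.   ] F [-0.1 -0.  -0.1] w 85.7 j [-0.21  0.48 -0.15 -0.   -0.95 -0.4 ]
total mm tool [-0.9 -2.5 -0.1] turn deg [-0.1  0.3  0.2] n 1
[-0.0009, -0.0025, -0.0001, -0.001, 0.0056, 0.0028]
```

Request:
play_rows:
  series:
    - [-0.001, -0.003, 0, 0, 0.005, 0.002, 0.0854]
    - [0, 0, 0, 0, 0, 0, 0.05]
    - [0, 0, 0, 0, 0, 0, 0.05]
    - [0, 0, 0, 0, 0, 0, 0.05]
    - [0, 0, 0, 0, 0, 0, 0.05]
    - [0, 0, 0, 0, 0, 0, 0.05]
    - [0, 0, 0, 0, 0, 0, 0.05]

```text
clock: 28.45
position: [553.2, -282.1, 121.8]
ee_rot: [-0.213, -0.674, 0.674, 0.214]
contact_force: [1.1, 1.0, 0.1]
gripper_width: 63.8
```

Request:
play_rows:
  series:
    - [0, 0, 0, 0, 0.1, 0, 0.05]
    - [0, 0, 0, 0, 0.12, 0, 0.05]
    - [0, 0, 0, 0, 0.12, 0, 0.05]
    - [0, 0, 0, 0, 0.12, 0, 0.05]
    - [0, 0, 0, 0, 0.12, 0, 0.05]
    - [0, 0, 0, 0, 0.12, 0, 0.05]
    - [0, 0, 0, 0, 0, 0, 0.05]

```text
clock: 29.15
position: [553.0, -281.8, 121.8]
ee_rot: [-0.438, -0.554, 0.555, 0.439]
contact_force: [-0.0, -1.2, -0.2]
gripper_width: 64.0
```

```bash
python3 - <<'E'
from h import *
plan([553.1,-282,119.9],frame(64.5),n=1); print(read_state()["wrist_torque"])
E
```

```text
t29.15 pos [ 553.  -281.8  121.8] jaw x [-0.23   0.973  0.   ] yaw 103.3 appr [-0.002 -0.    -1.   ] F [-0.  -1.2 -0.2] w 64.0 j [-0.21  0.47 -0.15  0.   -0.95 -1.13]
total mm tool [-0.3  1.9 -0.1] turn deg [-0.1 38.8 -0. ] n 1
[-0.0003, 0.0019, -0.0001, -0.0018, 0.6769, -0.0002]
[ 0.08034174  0.05550249 -0.11919875]
```

Request:
play_rows:
  series:
    - [0, 0, 0, 0, 0.12, 0, 0.05]
    - [0, 0, 0, 0, 0.12, 0, 0.05]
    - [0, 0, 0, 0, 0.12, 0, 0.05]
    - [0, 0, 0, 0, 0.12, 0, 0.05]
    - [0, 0, 0, 0, 0.12, 0, 0.05]
    - [0, 0, 0, 0, 0.05, 0, 0.05]
    - [0, 0, 0, 0, 0, 0, 0.05]

```text
clock: 29.85
position: [553.1, -281.4, 121.8]
ee_rot: [-0.594, -0.384, 0.384, 0.594]
contact_force: [-0.5, -0.4, -0.0]
gripper_width: 63.8
```

Request:
play_rows:
  series:
    - [0, 0, 0, 0, 0.03, 0, 0.05]
    - [0, 0, 0, 0, 0.02, 0, 0.05]

```text
clock: 30.05
position: [553.1, -281.4, 121.8]
ee_rot: [-0.602, -0.371, 0.372, 0.602]
contact_force: [-1.0, -0.7, -1.1]
gripper_width: 64.0
```

```bash
python3 - <<'E'
from h import *
plan([553.1,-282,119.9],frame(64.5),n=1); print(read_state()["wrist_torque"])
E
```

```text
t30.05 pos [ 553.1 -281.4  121.8] jaw x [ 0.449  0.894 -0.001] yaw 63.3 appr [-0.001 -0.    -1.   ] F [-1.  -0.7 -1.1] w 64.0 j [-0.21  0.47 -0.15  0.   -0.95 -1.83]
total mm tool [-0.5  1.9 -0.3] turn deg [-0.1 -1.2 -0. ] n 1
[-0.0005, 0.0019, -0.0003, -0.0012, -0.0207, -0.0008]
[0.26131757 0.01741339 2.09541365]
```

Request:
play_rows:
  series:
    - [0, 0, 0, 0, 0, 0, 0.05]
    - [0, 0, 0, 0, 0, 0, 0.0854]
    - [0, 0, 0, 0, 0, 0, 0.0854]
    - [0, 0, 0, 0, 0, 0, 0.0854]
    - [0, 0, 0, 0, 0, 0, 0.0854]
    - [0, 0, 0, 0, 0, 0, 0.0854]
    - [0, -0.02, 0, 0, 0, 0, 0.0854]
    - [0, -0.04, 0, 0, 0, 0, 0.0854]
    - [0, -0.045, 0, 0, 0, 0, 0.0854]
    - [0, -0.045, 0, 0, 0, 0, 0.0854]

```text
clock: 31.05
position: [550.1, -280.6, 268.5]
ee_rot: [-0.598, -0.365, 0.373, 0.608]
contact_force: [1.1, -0.1, -0.6]
gripper_width: 85.3
```

Request:
play_rows:
  series:
    - [0, -0.03, 0, 0, 0, 0, 0.0854]
    - [0, 0, 0, 0, 0, 0, 0.0854]
    - [0, 0, 0, 0, 0, 0, 0.0854]

```text
clock: 31.35
position: [553.0, -282.1, 308.9]
ee_rot: [-0.603, -0.368, 0.369, 0.604]
contact_force: [1.7, 0.2, -0.3]
gripper_width: 85.4
```

```bash
python3 - <<'E'
from h import *
state(); im=get_image("wrist"); save(im,"final.png"); hsv=cv2.cvtColor(cv2.cvtColor(im["color"],cv2.COLOR_RGB2BGR),cv2.COLOR_BGR2HSV)
def blobs(t,lo,hi,z,m=100):
    n,l,st,ce=cv2.connectedComponentsWithStats(cv2.inRange(hsv,lo,hi))
    for i in range(1,n):
        if st[i,4]>m: P=onz(im,*ce[i],z); d=P[:2]-[552.7,-281.5]; print(t,ce[i].round(1),st[i,4],P.round(1),np.linalg.norm(d).round(1),np.degrees(np.arctan2(d[1],d[0])).round(1))
blobs("ptr",(15,110,60),(35,255,255),139); blobs("green",(45,90,40),(85,255,255),120); blobs("bar",(100,120,120),(130,255,255),170)
t=get_image("top"); h2=cv2.cvtColor(cv2.cvtColor(t["color"],cv2.COLOR_RGB2BGR),cv2.COLOR_BGR2HSV)
k=cv2.inRange(h2,(8,190,120),(16,255,255)); k[:140]=0;k[195:]=0;k[:,:160]=0;k[:,240:]=0; ys,xs=np.nonzero(k); print("orange",len(xs),xs.mean().round(1),ys.mean().round(1))
t0=cv2.imread("pics/top0.png"); d=cv2.absdiff(t0,cv2.cvtColor(t["color"],cv2.COLOR_RGB2BGR)).max(2); k=(d[40:300,60:480]>60).astype(np.uint8)
n,l,st,ce=cv2.connectedComponentsWithStats(k); print([(st[i,:5]+[60,40,0,0,0]).tolist() for i in range(1,n) if st[i,4]>15])
E
```

```text
t31.35 pos [ 553.  -282.1  308.9] jaw x [0.457 0.89  0.   ] yaw 62.8 appr [-0.001  0.001 -1.   ] F [ 1.7  0.2 -0.3] w 85.4 j [-0.21  0.34  0.13 -0.   -1.36 -1.83]
ptr [280.4 141.1] 205 [ 516.6 -264.   139. ] 40.1 154.2
green [125.  13.] 2564 [ 371.7 -329.1  120. ] 187.1 -165.3
green [279.2 113.8] 234 [ 497.5 -255.4  120. ] 61.1 154.7
green [199.9 284.7] 191 [ 607.3 -400.6  120. ] 131.0 -65.4
bar [281.6 197.9] 536 [ 553.  -281.7  170. ] 0.3 -36.8
bar [525.7 295.5] 919 [ 724.4 -136.4  170. ] 224.8 40.2
bar [282.4 294.9] 656 [ 629.1 -320.1  170. ] 85.6 -26.8
bar [468.8 318.8] 302 [ 724.1 -186.8  170. ] 195.8 28.9
bar [490.7 323.6] 110 [ 737.4 -171.4  170. ] 215.1 30.8
bar [399.8 357.3] 145 [ 733.8 -255.   170. ] 183.0 8.3
orange 201 212.5 163.0
[[294, 105, 14, 48, 277], [362, 115, 10, 27, 181], [405, 125, 52, 43, 1691], [340, 127, 20, 19, 120], [336, 141, 5, 6, 18], [366, 145, 42, 23, 175], [348, 148, 68, 44, 893], [341, 167, 7, 38, 95], [359, 177, 10, 4, 25], [314, 191, 25, 17, 99], [336, 213, 7, 26, 35], [182, 222, 20, 17, 210], [146, 224, 35, 13, 339], [332, 257, 4, 19, 30], [436, 260, 44, 40, 1001], [274, 270, 61, 26, 288]]
```

```bash
python3 -c "
from bench import *
print(job_done())"
```

```text
the job is handed in; nothing more can be done
None
```

The blue cartridge is fitted in the water unit and locked, and the job is handed in. The last reading before that was 31.4 s of robot time, against the 72 s limit.

**What I did:**
1. Turned the collar back to the open mark. The pointer measured −125.5°, against −125.1° for the black dot.
2. Lifted the cartridge from its tray, stood it on its foot on the bench, and took hold of it again by the grip bar from above.
3. Lowered it into the well in small steps until it was home. It stopped about where expected (tool height 146.4 mm against 146.5) and took a 20 N push there.
4. Turned the collar clockwise to its stop, where the torque rose to 2.1 N m, then let go and moved clear.

**Last checks:**
- **Pointer:** at 154.2°, against 154.7° for the green bar.
- **Cartridge:** the head's top is within 0.3 mm of the well axis, taking its height as the home height.
- **Gripper:** open and about 190 mm above the collar, touching nothing.
- **Rest of the bench:** the before-and-after top pictures differ mainly where the arm and its shadow were, at the unit, and at the emptied tray. I read this from the difference numbers and viewed no final picture. The orange cartridge and the jar showed no difference.

**One disagreement:** during the last few millimetres of lowering, the force reading showed no contact although the tool had stopped moving. The firmer push settled it.

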